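Press the fork clip into the shaft groove and lock it with the keeper

TASK

Fit the big dark grey retaining clip on the upright shaft of the grey fixture plate: swing the keeper bar with the red pin out of the way, set the clip down mouth first at the open end of the blue lane, and push it from behind along the plate until its jaws snap into the groove at the foot of the shaft. Only then swing the keeper bar shut behind the clip, and leave the other things lying about where they are.

Things in the scene. Friction and masses are not known exactly. Their poses are not given: they have to be found in the camera images.
- fixture: grey-painted plate 255 x 140 x 12 mm, fixed on the desk, carrying an upright steel shaft and a blue lane. Origin at desk height under the shaft's axis; +x = the direction in which the clip is pushed home; z up. The plate spans x = -205 to +50 mm, y = -70 to +70 mm, top at z = 12 mm
- shaft_groove (a point): point on the shaft's axis at the plate's top, where the clip's eye sits when seated. The groove has diameter 24 mm and runs from z = 12 to 28 mm; above it the shaft is 38 mm thick; its top is at z = 87 mm
- lane_mouth (a point): middle of the open end of the blue lane, on the plate's top, 86 mm from the shaft's axis (fixture x = -86 mm). Two walls, 10 mm thick, tops at z = 32 mm, run from here 56 mm towards the shaft, inner faces 34 mm either side of the middle
- clip: dark grey steel fork clip 12 mm thick, 113 mm long, 60 mm wide, about 0.28 kg, flat on the desk right way up. Origin on its underside, mid-waist; +x = mouth; z up. Waist 44 mm wide, x = -22 to +25 mm: grasp here. Two sprung jaws reach to x = +79 mm, 54 mm wide outside; mouth 20 mm, flared. It snaps in at about 5 to 15 N
- clip_lug (a point): foot of the flat rear face of the upright push lug at the clip's back (clip x = -34 mm); the lug is 60 mm wide, 12 mm thick, 26 mm high. When the clip is seated this face stands 88 mm from the shaft's axis, just outside the lane
- clip_eye (a point): centre of the clip's eye, on its underside, 54 mm ahead of the clip's origin
- jaw_l (a joint): bending of the clip's left jaw, rad; about 0 when relaxed, grows as it is spread (at most 0.25)
- jaw_r (a joint): bending of the clip's right jaw, rad; same
- keeper (a joint): angle of the steel keeper bar about its upright pivot, rad; 0 = shut across the lane's mouth, 4 mm behind a seated clip; grows as it swings outward, away from the shaft (clockwise from above), stop at 2.4. Friction about 0.06 N m; stays where left. From 1.9 on it is clear of the lane and of a gripper setting the clip down
- keeper_pivot (a point): pivot axis of the keeper bar at the plate's top; in the fixture's frame x = -98, y = +54 mm. At angle a the bar points from here along (-sin a, -cos a) in the fixture's frame. The bar is 12 mm wide, 102 mm long, from z = 18 to 30 mm above the desk
- keeper_pin (a point): near the top of the upright red pin, diameter 12 mm, near the bar's free end, 95 mm from the pivot; the pin's top is 70 mm above the desk, the point 68 mm
- teal_valve: bystander: teal and white valve, 105 mm long, 22 mm wide, lying past the shaft end of the fixture; origin on its underside, length along its y
- white_valve: bystander: white valve, 111 mm long, 22 mm wide, lying along the fixture's far side; origin on its underside, length along its y
- screwdriver: bystander: small screwdriver with yellow handle, 142 mm long, lying farther back; length along its y
- air_cylinder: bystander: small grey air cylinder, 76 mm long, 22 mm wide, lying by the fixture's far side near the lane's mouth; length along its y
- silencer: bystander: small black silencer, standing upright in front of the clip's mouth, diameter 24 mm, 44 mm high, easily tipped; origin under its centre

How it is judged:
By the outcome, as a careful person would: the job done as asked, in the order asked, and still so for the second after the job is handed in, with the robot touching nothing.
It also fails if it takes over 67 s, if anything falls off the work surface, if the arm or the gripper's body presses on something with over 40 N, if the wrist force passes 120 N, or if a joint passes its speed limit or range.

ROBOT

A 7-joint arm with a two-finger parallel gripper is mounted at the origin on a cart in front of the work surface, level with it; the furniture and walls round the work are solid. World frame = base frame: x ahead of the robot, y to its left, z up, the work surface at z = 0. Lengths are in m, angles in rad, forces in N, time in s.
With the tool pointing down it reaches from about 0.4 to 0.9 m from the base axis. Payload 5.6 kg.
Tool frame: the origin (TCP) lies on the mounting face of the last link; the fingertips stand 190 mm ahead of it and the grasp point (between the pads) lies 171 mm ahead of it; z points along the fingers, y is the direction in which the jaws open and shut (so a half turn about z gives the same grasp; the last joint's range is limited). The gripper opens to 92 mm and grips with 3 to 60 N. Pads are 20 mm wide; open, the fingers measure 128 mm over their backs; the gripper's body (75 mm by 189 mm) begins 69 mm behind the grasp point.
Start: joints at [-1.339, 0.468, -0.012, 1.603, 0.006, 1.071, -0.056], TCP at [0.176, 0.626, 0.405] pointing down, gripper open.
Joint ranges: [-2.53, 2.53], [-0.31, 2.02], [-1.57, 1.55], [0.28, 2.44], [-1.29, 4.43], [0.15, 1.84], [-2.92, 2.92]. Speed limits (rad/s): [2.57, 2.57, 3.14, 3.14, 3.14, 3.14, 3.14].

INTERFACE

Orientations are given as [roll, pitch, yaw] about the fixed x, y, z axes, in that order (R = Rz(yaw) Ry(pitch) Rx(roll)).
In Python, from plant import r gives the robot as it stands.
- The arm moves only by the tool servo_tool, never from a script. Its argument "targets" is one flat list of numbers, 4 for each row, row after row: the shift along the tool's x, y, z in mm, then the turn about the tool's z in rad. In form: [tx, ty, tz, spin, tx, ty, tz, spin, ...]. A call has 1 to 10 rows; each row shifts and turns the pose as measured when the row begins, along the tool's axes as they then stand; what a row does not reach is not made up. A row lasts 1/10 s, in which the tool goes at most 50 mm and 8.59 degrees, less where a joint would pass 70% of its speed; a pose out of reach is approached as far as the arm can. A call with a gripper value outside its range is refused whole. "gripper" is the finger opening in mm, from 0 to 91.9, set as the call begins (left out, the last holds). The fingers move at their own pace and stop on an object; "force" is the grip in N (left out, the last holds). Time passes only in rows, so rows that do not move let the fingers close. It gives the time, the measured TCP pose, the force and the opening at its end, in the units of the state.
- r.observe(): the state, without advancing time (a new reading comes with each control period).
- r.snapshot(name): name is "side" or "top" or "wrist"; returns a dict with "img" (420x560x3 uint8, blue, green, red), "camera_matrix" (3x3 intrinsics, pixels), "eye" and "orientation" of the camera in the world; the wrist camera has in their place "tool_from_camera" (4x4, takes a point from camera to tool coordinates, whose origin is the TCP and whose axes are the flange's). Camera axes: x right, y up, looking along -z (the intrinsics and any distortion apply to the point x, -y, -z); pixel columns grow to the right and rows downward; lengths in m; the calibration is good to about 2 mm. A picture is of the moment at which its call begins: read the wrist's pose just before it. There is no depth.
- r.hand_in(): hands the job in, once; it reports no verdict.
The state is a dict: "clock": time; "joint_pos": joint angles; "dq": joint speeds; "tau": joint torques, N m; "eef_pos": TCP position; "eef_rot": TCP orientation; "wrist_force": force on the tool from outside, world axes, zero at the start; "torque": the same for the moment, N m; "width": finger opening in m.
Only numpy, scipy, OpenCV 4.12 (cv2) and the standard library are available. Lean on these libraries where they do the work, as an engineer would, in place of code of your own. Each camera call takes 0.05 s, during which the arm holds its last target.

## Working session

There is one attempt and no reset: what is moved stays moved. The work goes in short steps, Python scripts to look and compute and a tool call to move; the robot and the scene stay as the last step left them, time stands still between calls to the robot, and variables do not carry over. Pictures are saved under pics/ and viewed, and the job is handed in when it is done.

Besides the shell and the picture viewer there is one more tool, called after "Request:" by a JSON object that holds its "name" and its "arguments", one argument or row to a line. servo_tool: Moves the arm, as the interface text tells. Its arguments: {"type":"object","properties":{"targets":{"type":"array"},"gripper":{"type":"number"},"force":{"type":"number"}},"required":["targets"]}

```bash
ls; mkdir -p pics; python3 - <<'E'
from plant import r
import cv2,numpy as np
s=r.observe();print({k:np.round(v,3).tolist() for k,v in s.items()})
for n in ["side","top","wrist"]:
    d=r.snapshot(n);cv2.imwrite(f"pics/{n}0.png",d["img"])
    print(n,{k:np.round(v,4).tolist() for k,v in d.items() if k!="img"})
E
```

```text
pics
{'clock': 0.0, 'joint_pos': [-1.339, 0.468, -0.012, 1.604, 0.006, 1.071, -0.056], 'dq': [-0.002, -0.002, 0.002, -0.0, -0.001, 0.001, -0.001], 'tau': [-0.0, -52.058, -0.013, -24.375, -0.057, 0.017, 0.0], 'eef_pos': [0.176, 0.625, 0.404], 'eef_rot': [-3.14, 0.0, 2.867], 'wrist_force': [-0.955, 1.216, 0.17], 'torque': [-0.014, 0.019, -0.031], 'width': 0.092}
side {'camera_matrix': [[513.6876, 0.0, 272.7799], [0.0, 513.6876, 206.3058], [0.0, 0.0, 1.0]], 'eye': [0.3525, -0.6969, 0.7956], 'orientation': [0.897, -0.0181, -0.28]}
top {'camera_matrix': [[396.6316, 0.0, 274.5521], [0.0, 396.6316, 209.5831], [0.0, 0.0, 1.0]], 'eye': [0.5803, 0.1677, 0.9397], 'orientation': [0.0217, -0.019, -1.5571]}
wrist {'camera_matrix': [[356.4371, 0.0, 280.0721], [0.0, 356.4371, 211.6906], [0.0, 0.0, 1.0]], 'tool_from_camera': [[0.0016, 0.9677, 0.2522, 0.0711], [1.0, -0.0017, 0.0005, 0.0001], [0.0009, 0.2522, -0.9677, 0.02], [0.0, 0.0, 0.0, 1.0]]}
```

View pics/top0.png

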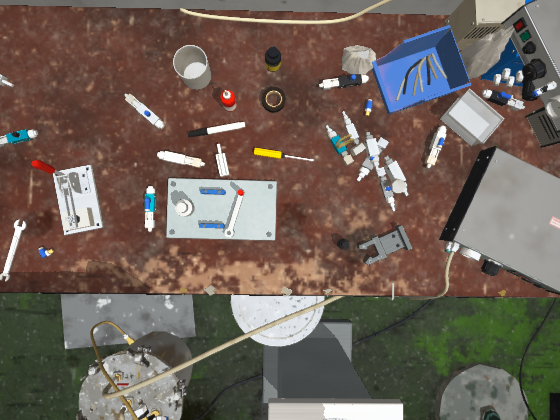

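View pics/side0.png

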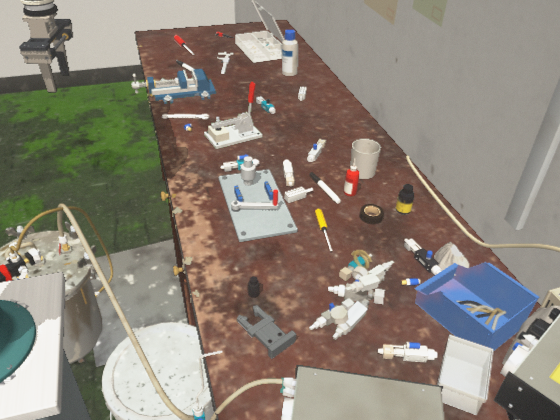

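View pics/wrist0.png

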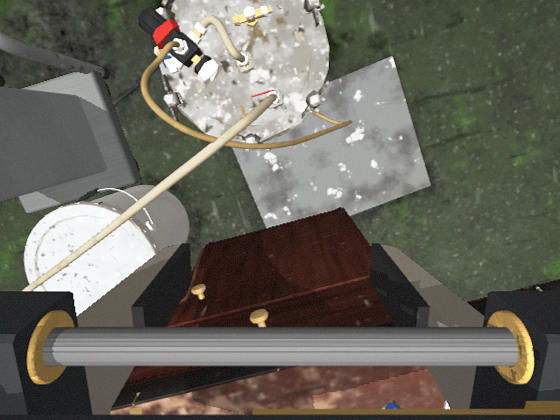

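Top view: fixture spans about (167,178)–(277,240), with the shaft at left (183,207), keeper pivot (231,233) and red pin (240,192). The clip is at (386,244) with its mouth to the left, and the silencer is at (343,243). Next I'll enlarge this and measure.

```bash
cat > h.py <<'E'
import numpy as np,cv2
from scipy.spatial.transform import Rotation as R
from plant import r
def rot(e): return R.from_euler('xyz',e).as_matrix()
def shot(n,f=None):
    s=r.observe(); d=r.snapshot(n)
    if n=="wrist":
        T=np.eye(4);T[:3,:3]=rot(s['eef_rot']);T[:3,3]=s['eef_pos'];M=T@np.array(d['tool_from_camera'])
        d['C']=M[:3,:3];d['e']=M[:3,3]
    else: d['C']=rot(d['orientation']);d['e']=np.array(d['eye'])
    if f: cv2.imwrite(f,d['img'])
    return d
def cast(d,uv,z):
    K=np.array(d['camera_matrix']);p=np.linalg.inv(K)@np.array([uv[0],uv[1],1.])
    v=d['C']@np.array([p[0],-p[1],-p[2]]);t=(z-d['e'][2])/v[2];return d['e']+t*v
def proj(d,P):
    q=d['C'].T@(np.array(P)-d['e']);K=np.array(d['camera_matrix']);u=K@np.array([q[0],-q[1],-q[2]]);return u[:2]/u[2]
def blobs(img,lo,hi,minA=8):
    m=cv2.inRange(cv2.cvtColor(img,cv2.COLOR_BGR2HSV),np.array(lo),np.array(hi))
    n,l,st,c=cv2.connectedComponentsWithStats(m);return [(st[i,4],c[i],st[i,:4],l==i) for i in range(1,n) if st[i,4]>=minA]
E
python3 - <<'E'
from h import *
for n,(a,b,c,e) in {"top":(150,170,420,275),"side":(200,140,340,360)}.items():
    d=shot(n);i=d['img'][b:e,a:c]
    k=min(800/i.shape[1],600/i.shape[0]);cv2.imwrite(f"pics/{n}z.png",cv2.resize(i,None,fx=k,fy=k,interpolation=cv2.INTER_CUBIC));print(n,k)
d=shot("top");i=d['img']
for nm,lo,hi,z in [("red",(0,150,100),(8,255,255),.07),("blue",(100,120,60),(125,255,255),.032)]:
    for A,c,bb,m in blobs(i,lo,hi):
        if 150<c[0]<300 and 170<c[1]<250: print(nm,A,c.round(1),bb,cast(d,c,z).round(4))
E
```

```text
top 2.962962962962963
side 2.727272727272727
red 23 [240. 192.] [238 190   5   5] [0.6369 0.2277 0.07  ]
blue 81 [212.2 191.5] [201 189  24   5] [0.6395 0.2938 0.032 ]
blue 16 [200.8 225.5] [199 224   5   4] [0.5616 0.3185 0.032 ]
blue 47 [211.1 225.5] [205 224  13   4] [0.5618 0.2949 0.032 ]
blue 20 [221.5 225.5] [219 224   6   4] [0.5622 0.2713 0.032 ]
```

View pics/topz.png

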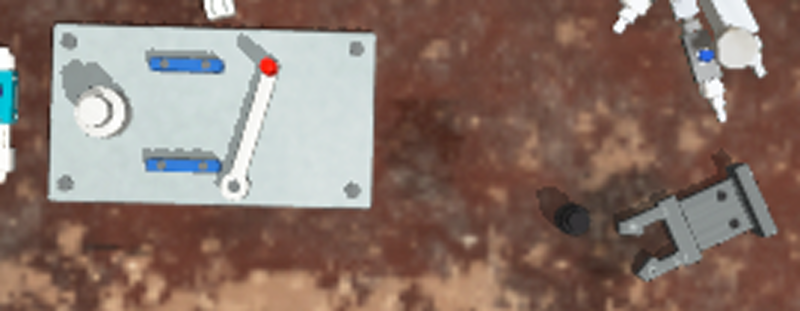

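View pics/sidez.png

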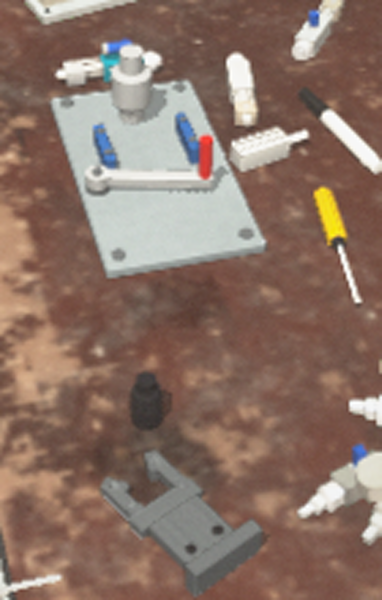

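The fixture and the clip (mouth left and slightly down, lug to the right) both show clearly. I'll fit rectangles to the plate and lug masks.

```bash
python3 - <<'E'
from h import *
d=shot("top");i=d['img'];hsv=cv2.cvtColor(i,cv2.COLOR_BGR2HSV)
print(hsv[215,260],hsv[244,386],hsv[243,342],hsv[242,406],hsv[220,395])
m=cv2.inRange(hsv,(80,8,150),(110,60,235));m[:,:150]=0;m[:,300:]=0;m[:170]=0;m[260:]=0
c=max(cv2.findContours(cv2.morphologyEx(m,cv2.MORPH_CLOSE,np.ones((9,9))),0,1)[0],key=cv2.contourArea)
rr=cv2.minAreaRect(c);print(rr)
bp=cv2.boxPoints(rr);W=np.array([cast(d,p,.012) for p in bp]);print(W.round(4),np.linalg.norm(np.diff(W,axis=0),axis=1))
ctr=W.mean(0);print("ctr",ctr)
ls=sorted([(np.linalg.norm(W[k]-W[k-1]),k) for k in range(4)])[-2:]
for L,k in ls:
    v=W[k]-W[k-1];v*=np.sign(v[1]);print("yaw",np.arctan2(v[1],v[0]))
# clip
s=(hsv[:,:,1]<60)&(hsv[:,:,2]<150)&(hsv[:,:,2]>60)
s=s.astype(np.uint8)*255;s[:,:355]=0;s[:,416:]=0;s[:222]=0;s[270:]=0
c=max(cv2.findContours(s,0,1)[0],key=cv2.contourArea);print(cv2.minAreaRect(c),cv2.contourArea(c))
for p in cv2.boxPoints(cv2.minAreaRect(c)):print(p,cast(d,p,.012).round(4))
v=np.zeros_like(i);v[s>0]=i[s>0]
cv2.imwrite("pics/clipz.png",cv2.resize(np.hstack([i[218:275,340:420],v[218:275,340:420]]),None,fx=5,fy=5,interpolation=cv2.INTER_CUBIC))
E
```

```text
[ 90   9 223] [ 84   9 145] [90  6 42] [ 90   9 140] [  6 114 116]
((221.05223083496094, 208.84388732910156), (108.57569885253906, 59.142189025878906), 1.569354772567749)
[[0.5336 0.4019 0.012 ]
 [0.6713 0.4008 0.012 ]
 [0.6683 0.1476 0.012 ]
 [0.5299 0.1495 0.012 ]] [0.13772846 0.25326064 0.13842087]
ctr [0.60075403 0.27492402 0.012     ]
yaw 1.5560930373716133
yaw 1.558840088061999
((380.9741516113281, 246.43966674804688), (24.42300033569336, 43.46243667602539), 66.80140686035156) 633.0
[356.18967 243.77588] [ 0.5232 -0.0422  0.012 ]
[396.13797 226.65518] [ 0.5646 -0.1361  0.012 ]
[405.75864 249.10345] [ 0.5122 -0.1593  0.012 ]
[365.81033 266.22415] [ 0.471  -0.0653  0.012 ]
```

View pics/clipz.png

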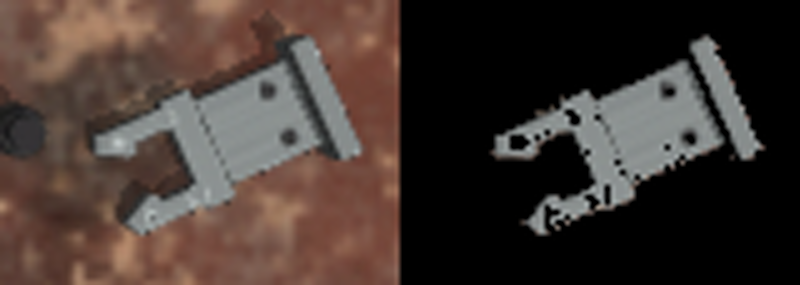

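```bash
cat >> h.py <<'E'
def wrap(a): return (a+np.pi)%(2*np.pi)-np.pi
def plan(tgt,yaw,n=None,step=.045,start=None):
    """rows from current pose (assumes perfect tracking)"""
    s=r.observe();p=np.array(s['eef_pos']) if start is None else np.array(start[:3]);y=s['eef_rot'][2] if start is None else start[3]
    tgt=np.array(tgt);dy=wrap(yaw-y)
    if n is None:n=max(1,int(np.ceil(max(np.linalg.norm(tgt-p)/step,abs(dy)/.14))))
    out=[];dp=(tgt-p)/n
    for k in range(n):
        yk=y+dy*k/n;tx=np.array([np.cos(yk),np.sin(yk),0]);ty=np.array([np.sin(yk),-np.cos(yk),0])
        out+=[round(1000*float(dp@tx),1),round(1000*float(dp@ty),1),round(-1000*float(dp[2]),1),round(float(-dy/n),3)]
    for k in range(0,len(out),40): print(len(out[k:k+40])//4,out[k:k+40])
def st():
    s=r.observe();print("t",round(s['clock'],2),"p",np.round(s['eef_pos'],4),"rpy",np.round(s['eef_rot'],3),"F",np.round(s['wrist_force'],1),"w",round(s['width']*1000,1),"q",np.round(s['joint_pos'],2))
FO=np.array([.6018,.3524]);FY=1.558
def F(x,y,O=None): # fixture->world xy
    c,s=np.cos(FY),np.sin(FY);O=FO if O is None else O
    return O+np.array([c*x-s*y,s*x+c*y])
E
python3 -c "
from h import *
plan([.62,.20,.36],1.558)"
```

```text
10 [-38.7, -20.7, 3.2, 0.093, -40.5, -16.9, 3.2, 0.093, -41.9, -13.1, 3.2, 0.093, -42.9, -9.1, 3.2, 0.093, -43.6, -5.1, 3.2, 0.093, -43.9, -1.0, 3.2, 0.093, -43.8, 3.1, 3.2, 0.093, -43.3, 7.2, 3.2, 0.093, -42.5, 11.2, 3.2, 0.093, -41.2, 15.1, 3.2, 0.093]
4 [-39.6, 18.9, 3.2, 0.093, -37.7, 22.5, 3.2, 0.093, -35.4, 25.9, 3.2, 0.093, -32.9, 29.1, 3.2, 0.093]
```

Request:
{"name": "servo_tool", "arguments": {
  "targets": [-39,-21,3,0.09,-40,-17,3,0.09,-42,-13,3,0.09,-43,-9,3,0.09,-44,-5,3,0.09,-44,-1,3,0.09,-44,3,3,0.09,-43,7,3,0.09,-42,11,3,0.09,-41,15,3,0.09],
  "gripper": 40,
  "force": 10
}}

```text
clock: 1.35
eef_pos: [0.4989, 0.3183, 0.3729]
eef_rot: [3.141, -0.007, 1.947]
wrist_force: [-0.5, -0.0, -0.3]
width: 0.04
```

```bash
python3 -c "
from h import *
st();plan([.62,.20,.36],1.558)"
```

```text
t 1.35 p [0.4989 0.3183 0.3729] rpy [ 3.141 -0.007  1.947] F [-0.5 -0.  -0.3] w 40.0 q [-0.86  0.41  0.3   1.8  -0.15  0.96 -0.12]
4 [-38.6, 17.3, 3.2, 0.097, -36.8, 21.0, 3.2, 0.097, -34.5, 24.4, 3.2, 0.097, -32.0, 27.7, 3.2, 0.097]
```

Request:
{"name": "servo_tool", "arguments": {
  "targets": [-39,17,3,0.1,-37,21,3,0.1,-34,24,3,0.1,-32,28,3,0.1,0,0,0,0]
}}

```text
clock: 1.85
eef_pos: [0.6262, 0.1868, 0.36]
eef_rot: [3.139, -0.004, 1.52]
wrist_force: [0.4, -0.7, 0.0]
width: 0.0401
```

```bash
python3 - <<'E'
from h import *
st();d=shot("wrist","pics/w1.png")
for n,P in {"pin":[.6369,.2277,.07],"shaft":[*F(0,0),.087],"piv":[*F(-.098,.054),.03],"c1":[*F(.05,-.07),.012],"c2":[*F(-.205,.07),.012],"mouthL":[*F(-.086,.034),.032]}.items(): print(n,proj(d,P).round(1))
E
```

```text
t 1.85 p [0.6262 0.1868 0.36  ] rpy [ 3.139 -0.004  1.52 ] F [ 0.4 -0.7  0. ] w 40.1 q [-0.65  0.54  0.43  1.66 -0.26  1.   -0.18]
pin [291.1 160.6]
shaft [227.4 -34.3]
piv [181.7 128.3]
c1 [324.5 -70.1]
c2 [181.8 241.6]
mouthL [203.5 112.7]
```

View pics/w1.png

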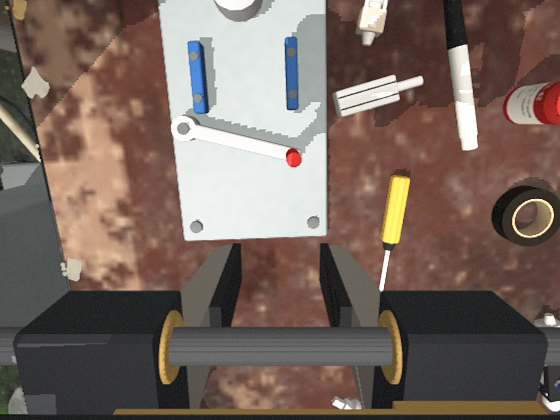

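Wrist view: red pin at (293,157), pivot (183,128), blue walls at x≈198 and 291, and the plate's near edge about y≈238. This agrees with the top estimate to 2–3 px. I'll refine the fixture pose with it.

```bash
python3 - <<'E'
from h import *
d=shot("wrist");i=d['img']
for nm,lo,hi,z in [("red",(0,150,100),(8,255,255),.07),("blue",(100,120,60),(125,255,255),.032)]:
    for A,c,bb,m in blobs(i,lo,hi,60):
        if 150<c[0]<330 and c[1]<250:
            ys,xs=np.where(m);rr=cv2.minAreaRect(np.c_[xs,ys].astype(np.float32));B=[cast(d,p,z)[:2].round(4).tolist() for p in cv2.boxPoints(rr)]
            print(nm,A,c.round(1),cast(d,c,z)[:2].round(4),B)
for p in [(184,241),(327,236)]: print(cast(d,p,.012))
print("piv",cast(d,(183,128),.03)); print("exp walls",F(-.058,.039),F(-.058,-.039),"corners",F(-.205,.07),F(-.205,-.07),"piv",F(-.098,.054))
E
```

```text
red 216 [296.  161.9] [0.6382 0.2301] [[0.6307, 0.2344], [0.6399, 0.2385], [0.6457, 0.2259], [0.6365, 0.2217]]
blue 668 [294.5  77.4] [0.6409 0.2944] [[0.6365, 0.3211], [0.6458, 0.3209], [0.6458, 0.2663], [0.636, 0.2665]]
blue 874 [201.9  81.1] [0.5652 0.2949] [[0.5594, 0.3216], [0.571, 0.322], [0.5708, 0.2673], [0.5586, 0.2668]]
[0.52938043 0.1519167  0.012     ]
[0.66813555 0.15082009 0.012     ]
piv [0.54512428 0.25847581 0.03      ]
exp walls [0.56206103 0.29490379] [0.64005464 0.29390571] corners [0.52918256 0.1483125 ] [0.66917109 0.14652107] piv [0.54655042 0.25509901]
```

```bash
python3 -c "
from h import *
st();plan([.6375,.229,.232],1.558)"
```

```text
t 1.95 p [0.6234 0.1922 0.3598] rpy [-3.141 -0.008  1.529] F [-0.6  0.3  0.5] w 40.0 q [-0.65  0.54  0.42  1.66 -0.26  1.   -0.18]
3 [12.5, 4.2, 42.6, -0.01, 12.4, 4.3, 42.6, -0.01, 12.4, 4.4, 42.6, -0.01]
```

Request:
{"name": "servo_tool", "arguments": {
  "targets": [18,7,20,-0.01,19,6,30,-0.01,0,0,30,-0.01,0,0,20,0,0,0,0,0,0,0,0,0]
}}

```text
clock: 2.55
eef_pos: [0.6328, 0.2427, 0.2592]
eef_rot: [-3.14, -0.018, 1.579]
wrist_force: [-0.6, -0.5, 0.8]
width: 0.04
```

```bash
python3 -c "
from h import *
st();plan([.6375,.229,.232],1.558)
d=shot('wrist','pics/w2.png');print(proj(d,[.6375,.229,.07]))
for A,c,bb,m in blobs(d['img'],(0,150,100),(8,255,255),60):print(A,c,bb,cast(d,c,.07))
st()"
```

```text
t 2.55 p [0.6328 0.2427 0.2592] rpy [-3.14  -0.018  1.579] F [-0.6 -0.5  0.8] w 40.0 q [-0.66  0.69  0.35  1.65 -0.32  0.86 -0.16]
1 [-13.7, 4.6, 27.2, 0.021]
[290.23607444 292.93443747]
795 [292.17861635 280.23396226] [283 256  21  47] [0.63838741 0.23615121 0.07      ]
t 2.6 p [0.6326 0.2428 0.2593] rpy [-3.139 -0.018  1.579] F [-0.4 -0.  -0.6] w 39.9 q [-0.66  0.69  0.35  1.65 -0.32  0.86 -0.16]
```

View pics/w2.png

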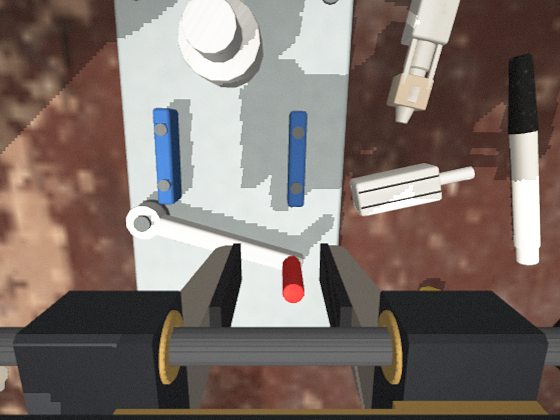

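Pin top at (292,295) matches the prediction (290,293). The tool is tilted by 0.018 rad, so from here I'll plan with the grasp point.

```bash
cat >> h.py <<'E'
def gp(L=.171):
    s=r.observe();return np.array(s['eef_pos'])+rot(s['eef_rot'])[:,2]*L
def planG(tgt,yaw,n=None,step=.045):
    """target of grasp point; true tool axes, constant orientation if dyaw small"""
    s=r.observe();g=gp();tgt=np.array(tgt,float);dy=wrap(yaw-s['eef_rot'][2]);D=tgt-g
    if n is None:n=max(1,int(np.ceil(max(np.linalg.norm(D)/step,abs(dy)/.14))))
    R0=rot(s['eef_rot']);out=[]
    for k in range(n):
        Rk=R.from_euler('z',dy*k/n).as_matrix()@R0;v=Rk.T@(D/n)*1000
        out+=[*v.round(1).tolist(),round(float(-dy/n),3)]
    print("g",g.round(4),"D mm",(D*1000).round(1),"dyaw",round(dy,3))
    for k in range(0,len(out),40): print(len(out[k:k+40])//4,out[k:k+40])
E
python3 -c "
from h import *
st();planG([.6375,.229,.061],1.558,2)"
```

```text
t 2.6 p [0.6326 0.2428 0.2593] rpy [-3.139 -0.018  1.579] F [-0.4 -0.  -0.6] w 39.9 q [-0.66  0.69  0.35  1.65 -0.32  0.86 -0.16]
g [0.6322 0.2459 0.0883] D mm [  5.3 -16.9 -27.3] dyaw -0.021
2 [-8.7, 2.6, 13.5, 0.01, -8.7, 2.7, 13.5, 0.01]
```

Request:
{"name": "servo_tool", "arguments": {
  "targets": [-17,5,0,0.02,0,0,14,0,0,0,13,0,0,0,0,0]
}}

```text
clock: 3.0
eef_pos: [0.6392, 0.2246, 0.2343]
eef_rot: [3.138, -0.02, 1.557]
wrist_force: [-0.2, 1.0, -0.4]
width: 0.0397
```

```bash
python3 -c "
from h import *
st();planG([.6375,.229,.061],1.558,1)
d=shot('wrist','pics/w3.png');st()"
```

```text
t 3.0 p [0.6392 0.2246 0.2343] rpy [ 3.138 -0.02   1.557] F [-0.2  1.  -0.4] w 39.7 q [-0.62  0.72  0.35  1.66 -0.34  0.81 -0.14]
g [0.6398 0.2281 0.0634] D mm [-2.3  0.9 -2.4] dyaw 0.001
1 [0.9, -2.3, 2.4, -0.001]
t 3.05 p [0.6394 0.2249 0.235 ] rpy [ 3.137 -0.021  1.557] F [ 0.4  0.  -0.3] w 40.2 q [-0.62  0.72  0.35  1.66 -0.34  0.81 -0.14]
```

View pics/w3.png

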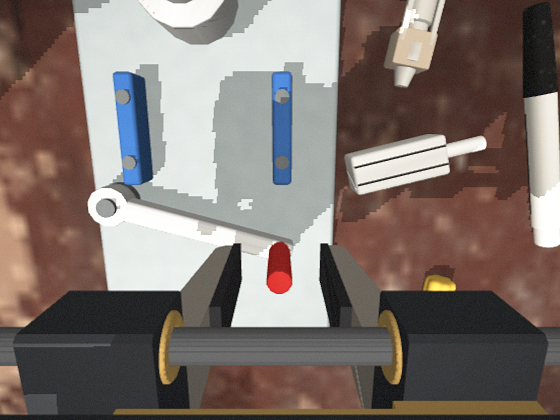

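The pin sits centred between the fingers at (280,270). Closing.

Request:
{"name": "servo_tool", "arguments": {
  "targets": [0,-2,2,0,0,0,0,0,0,0,0,0,0,0,0,0],
  "gripper": 5,
  "force": 12
}}

```text
clock: 3.45
eef_pos: [0.638, 0.2251, 0.2332]
eef_rot: [3.135, -0.021, 1.557]
wrist_force: [1.4, 0.3, -6.3]
width: 0.0118
```

```bash
cat >> h.py <<'E'
def arc(a0,a1,n,rad=.095):
    """rows moving pin from angle a0 to a1, tool yaw kept at current; shifts in tool axes"""
    s=r.observe();R0=rot(s['eef_rot']);P=[np.array([*F(-.098-rad*np.sin(a),.054-rad*np.cos(a)),0]) for a in np.linspace(a0,a1,n+1)]
    out=[]
    for k in range(n): out+=[*(R0.T@(P[k+1]-P[k])*1000).round(1)[:2].tolist()]
    print([tuple(out[i:i+2]) for i in range(0,len(out),2)])
def ang():
    g=gp();p=F(-.098,.054);d=R.from_euler('z',-FY).as_matrix()@np.array([*(g[:2]-p),0]);print("rad",np.hypot(*d[:2]).round(4),"a",np.arctan2(-d[0],-d[1]).round(3))
E
python3 -c "
from h import *
st();ang();arc(.28,2.1,14)"
```

```text
t 3.45 p [0.638  0.2251 0.2332] rpy [ 3.135 -0.021  1.557] F [ 1.4  0.3 -6.3] w 11.8 q [-0.62  0.72  0.34  1.66 -0.34  0.8  -0.14]
rad 0.0963 a 0.264
[(-11.6, -4.2), (-11.0, -5.6), (-10.2, -7.0), (-9.2, -8.3), (-8.0, -9.4), (-6.7, -10.3), (-5.3, -11.1), (-3.8, -11.7), (-2.3, -12.1), (-0.7, -12.3), (0.9, -12.3), (2.5, -12.1), (4.0, -11.7), (5.5, -11.0)]
```

Request:
{"name": "servo_tool", "arguments": {
  "targets": [-11.6,-4.2,0,0,-11,-5.6,0,0,-10.2,-7,0,0,-9.2,-8.3,0,0,0,0,0,0]
}}

```text
clock: 3.95
eef_pos: [0.6118, 0.1805, 0.233]
eef_rot: [3.129, -0.022, 1.556]
wrist_force: [-0.2, -0.8, -2.6]
width: 0.0117
```

```bash
python3 -c "
from h import *
st();ang()"
```

```text
t 3.95 p [0.6118 0.1805 0.233 ] rpy [ 3.129 -0.022  1.556] F [-0.2 -0.8 -2.6] w 11.7 q [-0.58  0.67  0.34  1.77 -0.34  0.74 -0.08]
rad 0.0977 a 0.798
```

Request:
{"name": "servo_tool", "arguments": {
  "targets": [-8,-9.4,0,0,-6.7,-10.3,0,0,-5.3,-11.1,0,0,-3.8,-11.7,0,0,-2.3,-12.1,0,0,-0.7,-12.3,0,0,0.9,-12.3,0,0,2.5,-12.1,0,0,4,-11.7,0,0,0,0,0,0]
}}

```text
clock: 4.95
eef_pos: [0.5023, 0.1583, 0.2328]
eef_rot: [3.127, -0.021, 1.552]
wrist_force: [-0.2, -0.2, -0.9]
width: 0.0119
```

```bash
python3 -c "
from h import *
st();ang();arc(1.95,2.15,2);d=shot('top','pics/t2.png')
for A,c,bb,m in blobs(d['img'],(0,150,100),(8,255,255),3):
  if 180<c[0]<330: print(A,c,cast(d,c,.07))
"
```

```text
t 4.95 p [0.5023 0.1583 0.2328] rpy [ 3.127 -0.021  1.552] F [-0.2 -0.2 -0.9] w 11.9 q [-0.64  0.52  0.34  2.04 -0.33  0.6  -0.09]
rad 0.1021 a 1.977
[(3.9, -8.7), (4.7, -8.2)]
156 [227.76923077  99.19871795] [0.84106061 0.25777421 0.07      ]
```

View pics/t2.png

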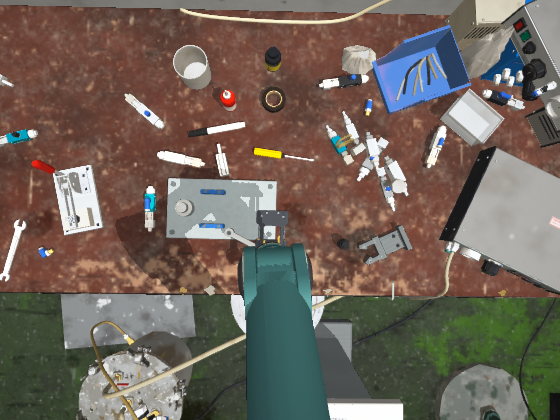

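Request:
{"name": "servo_tool", "arguments": {
  "targets": [6,-8.5,0,0,6,-8,0,0,0,0,0,0,0,0,0,0]
}}

```text
clock: 5.4
eef_pos: [0.4854, 0.1708, 0.2328]
eef_rot: [3.128, -0.019, 1.552]
wrist_force: [-0.7, -2.4, 1.0]
width: 0.0116
```

```bash
python3 -c "
from h import *
st();ang();d=shot('wrist','pics/w4.png')
"
```

```text
t 5.4 p [0.4854 0.1708 0.2328] rpy [ 3.128 -0.019  1.552] F [-0.7 -2.4  1. ] w 11.6 q [-0.68  0.51  0.34  2.07 -0.32  0.59 -0.13]
rad 0.1 a 2.185
```

View pics/w4.png

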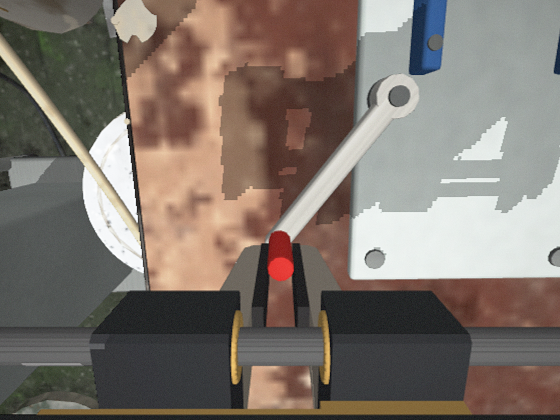

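The bar is now swung out to about 2.2 rad, with the pin in the pads at (281,255). Releasing, then heading over the clip.

Request:
{"name": "servo_tool", "arguments": {
  "targets": [0,0,0,0,0,0,0,0,0,0,25,0,0,0,0,0],
  "gripper": 30
}}

```text
clock: 5.85
eef_pos: [0.4865, 0.1727, 0.2075]
eef_rot: [3.126, -0.021, 1.553]
wrist_force: [-1.2, 0.7, 0.2]
width: 0.03
```

I moved 25 mm the wrong way: +z is down along the tool. The force is about 0, so nothing was touched. Lifting now.

Request:
{"name": "servo_tool", "arguments": {
  "targets": [0,0,-30,0,0,0,-45,0,0,0,-45,0,0,0,-30,0,0,0,0,0]
}}

```text
clock: 6.35
eef_pos: [0.4849, 0.169, 0.364]
eef_rot: [3.128, -0.019, 1.551]
wrist_force: [0.2, -0.1, 0.3]
width: 0.0298
```

```bash
python3 -c "
from h import *
st();d=shot('top')
a=cast(d,(363.2,256),.012);b=cast(d,(406.6,237.4),.026);v=a-b;y=np.arctan2(v[1],v[0]);print(a,b,y,np.hypot(v[0],v[1]))
o=b[:2]+.034*np.array([np.cos(y),np.sin(y)]);o2=a[:2]-.079*np.array([np.cos(y),np.sin(y)]);print(o,o2)
o=(o+o2)/2;t=o-.07*np.array([np.cos(y),np.sin(y)])
plan([t[0],t[1],.36],y)
"
```

```text
t 6.35 p [0.4849 0.169  0.364 ] rpy [ 3.128 -0.019  1.551] F [ 0.2 -0.1  0.3] w 29.8 q [-0.78  0.29  0.45  2.   -0.18  0.86 -0.24]
[ 0.49479063 -0.05896266  0.012     ] [ 0.54025382 -0.1561098   0.026     ] 2.0085036924829582 0.10725889366351928
[ 0.52584244 -0.12531513] [ 0.52827589 -0.13051499]
9 [-39.9, 8.8, 0.3, -0.051, -40.3, 6.8, 0.3, -0.051, -40.6, 4.7, 0.3, -0.051, -40.7, 2.7, 0.3, -0.051, -40.8, 0.6, 0.3, -0.051, -40.8, -1.5, 0.3, -0.051, -40.7, -3.6, 0.3, -0.051, -40.4, -5.6, 0.3, -0.051, -40.1, -7.7, 0.3, -0.051]
```

Request:
{"name": "servo_tool", "arguments": {
  "targets": [-40,9,0,-0.05,-40,7,0,-0.05,-41,5,0,-0.05,-41,3,0,-0.05,-41,1,0,-0.05,-41,-1,0,-0.05,-41,-4,0,-0.05,-40,-6,0,-0.05,-20,-4,0,-0.05,0,0,0,0],
  "gripper": 75
}}

```text
clock: 7.4
eef_pos: [0.5551, -0.1817, 0.3453]
eef_rot: [3.14, -0.019, 2.026]
wrist_force: [0.5, 0.7, -0.0]
width: 0.0751
```

```bash
python3 -c "
from h import *
st();d=shot('wrist','pics/w5.png');st()
d=shot('top','pics/t3.png')
"
```

```text
t 7.4 p [ 0.5551 -0.1817  0.3453] rpy [ 3.14  -0.019  2.026] F [ 0.5  0.7 -0. ] w 75.1 q [-0.09  0.45  0.46  1.84 -0.26  0.92  0.94]
t 7.45 p [ 0.5549 -0.1802  0.3451] rpy [ 3.14  -0.021  2.027] F [-1.1 -0.8  0.5] w 74.9 q [-0.09  0.45  0.46  1.84 -0.26  0.92  0.94]
```

View pics/w5.png

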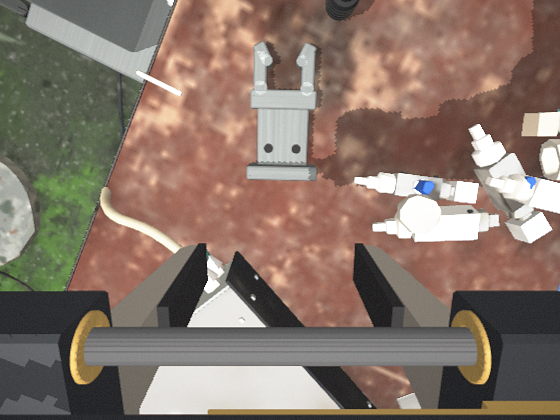

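View pics/t3.png

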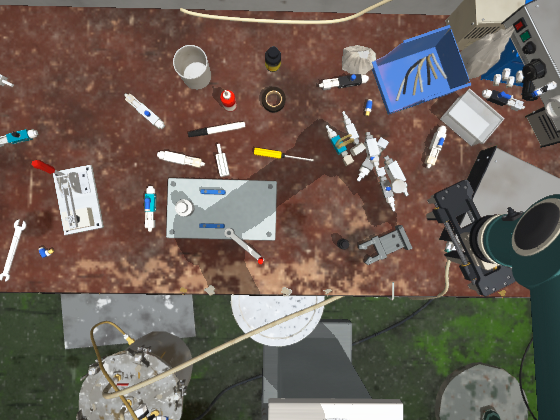

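Wrist view: the clip stands upright in the image, lug at y≈165–180 (x 247–316) and jaw tips near y≈43. Top view: the keeper is parked with the bar from (228,233) to the pin at (261,261), and the instrument box is to the right of the clip. Next, the clip mask.

```bash
python3 - <<'E'
from h import *
d=shot("wrist");i=d['img'];hsv=cv2.cvtColor(i,cv2.COLOR_BGR2HSV)
m=((hsv[:,:,1]<45)).astype(np.uint8)*255
m[:,:225]=0;m[:,330:]=0;m[:25]=0;m[195:]=0
m=cv2.morphologyEx(m,cv2.MORPH_OPEN,np.ones((3,3)))
n,l,s,c=cv2.connectedComponentsWithStats(m);k=1+np.argmax(s[1:,4]);m=(l==k)
print(s[k])
for y in range(int(s[k][1]),int(s[k][1]+s[k][3]),6):
    xs=np.where(m[y])[0];print(y,xs.min(),xs.max(),end=' | ')
v=i.copy();v[~m]//=3;cv2.imwrite("pics/cm.png",cv2.resize(v[20:200,200:350],None,fx=3,fy=3))
# axis from waist edges
ys=range(112,162,2);L=np.array([cast(d,(np.where(m[y])[0].min()-.5,y),.012)[:2] for y in ys]);Rr=np.array([cast(d,(np.where(m[y])[0].max()+.5,y),.012)[:2] for y in ys])
for A in (L,Rr):
    f=cv2.fitLine(A.astype(np.float32),cv2.DIST_HUBER,0,.01,.01).ravel();print("\nline",f,np.arctan2(f[1],f[0]))
print("mid",((L+Rr)/2).mean(0),"w",np.linalg.norm(L-Rr,axis=1).mean())
E
```

```text
[ 245   46   70  139 6552]
46 260 262 | 52 252 314 | 58 252 313 | 64 252 313 | 70 252 313 | 76 252 312 | 82 252 312 | 88 252 312 | 94 249 311 | 100 249 314 | 106 249 314 | 112 250 313 | 118 256 306 | 124 256 306 | 130 256 306 | 136 256 305 | 142 256 305 | 148 256 305 | 154 256 305 | 160 255 304 | 166 255 304 | 172 245 314 | 178 245 314 | 184 284 313 | 
line [ 0.42924657 -0.90318733  0.5069425  -0.12802114] -1.127138

line [ 0.40982702 -0.91216326  0.5485417  -0.11425623] -1.1485319
mid [ 0.52781504 -0.12113097] w 0.04424318261050239
```

View pics/cm.png

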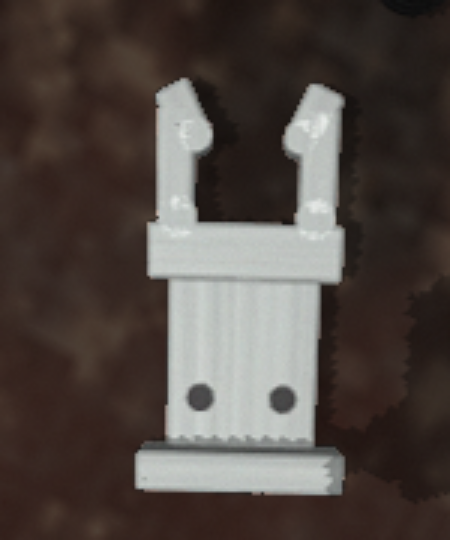

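```bash
python3 - <<'E'
from h import *
d=shot("wrist");y=2.004;ex=np.array([np.cos(y),np.sin(y)]);ey=np.array([-ex[1],ex[0]])
m=np.array([.5278,-.1211])
st();print("cam",d['e'])
for nm,p,z,x in [("tip",(281,46.5),.012,.079),("collar",(281,113.5),.012,.025),("lugtop",(280,171),.026,-.022),("lugback",(280,184),.0,-.034),("lugbackT",(280,184),.026,-.034)]:
    w=cast(d,p,z)[:2]; print(nm,"origin along axis rel mid:",((w-m)@ex-x).round(4))
o=m
E
```

```text
t 7.6 p [ 0.5557 -0.1766  0.346 ] rpy [ 3.138 -0.021  2.033] F [-0.4  1.  -0.2] w 74.9 q [-0.1   0.45  0.45  1.84 -0.26  0.92  0.94]
cam [ 0.52351005 -0.11326957  0.32718709]
tip origin along axis rel mid: -0.0062
collar origin along axis rel mid: -0.0051
lugtop origin along axis rel mid: -0.0055
lugback origin along axis rel mid: -0.0087
lugbackT origin along axis rel mid: -0.0046
```

```bash
python3 -c "
from h import *
planG([.53,-.126,.10],2.004,3)"
```

```text
g [ 0.5546 -0.1731  0.175 ] D mm [-24.6  47.1 -75. ] dyaw -0.029
3 [17.2, -0.4, 25.4, 0.01, 17.1, -0.6, 25.4, 0.01, 17.1, -0.8, 25.4, 0.01]
```

Request:
{"name": "servo_tool", "arguments": {
  "targets": [26,-1,0,0.01,26,-1,5,0.01,0,0,35,0.01,0,0,34,0,0,0,0,0,0,0,0,0]
}}

```text
clock: 8.2
eef_pos: [0.5305, -0.116, 0.2732]
eef_rot: [3.134, -0.024, 2.015]
wrist_force: [-0.5, 0.3, 0.3]
width: 0.0752
```

```bash
python3 -c "
from h import *
st();d=shot('wrist','pics/w6.png');planG([.53,-.126,.022],2.004,2)"
```

```text
t 8.2 p [ 0.5305 -0.116   0.2732] rpy [ 3.134 -0.024  2.015] F [-0.5  0.3  0.3] w 75.2 q [-0.16  0.49  0.41  1.98 -0.31  0.74  0.88]
g [ 0.5298 -0.1114  0.1023] D mm [  0.2 -14.6 -80.3] dyaw -0.011
2 [-7.6, -3.4, 40.0, 0.006, -7.6, -3.3, 40.0, 0.006]
```

View pics/w6.png

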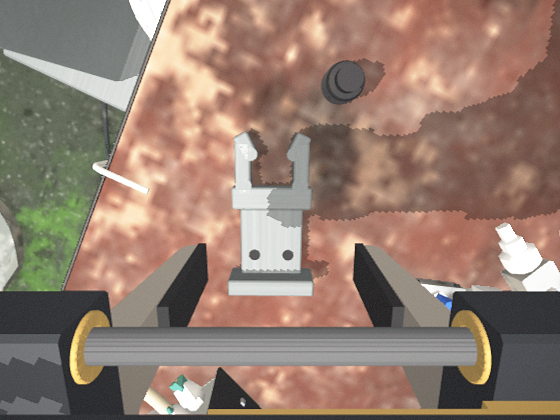

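The clip sits at columns 230–312 (middle 271) and the finger middle is at 281, so I need about −7 mm in y and −15 mm in x, as computed.

Request:
{"name": "servo_tool", "arguments": {
  "targets": [-15,-7,0,0.01,0,0,20,0,0,0,20,0,0,0,0,0]
}}

```text
clock: 8.65
eef_pos: [0.5332, -0.1361, 0.2384]
eef_rot: [3.124, -0.017, 2.003]
wrist_force: [-0.3, -0.3, -0.1]
width: 0.0746
```

```bash
python3 -c "
from h import *
st();d=shot('wrist','pics/w7.png');planG([.53,-.126,.022],2.004,2);print(proj(d,[.53,-.126,.012]))"
```

```text
t 8.65 p [ 0.5332 -0.1361  0.2384] rpy [ 3.124 -0.017  2.003] F [-0.3 -0.3 -0.1] w 74.6 q [-0.1   0.55  0.38  1.98 -0.36  0.67  0.94]
g [ 0.5355 -0.1326  0.0686] D mm [ -5.5   6.6 -46.6] dyaw 0.002
2 [3.8, -1.6, 23.3, -0.001, 3.8, -1.5, 23.3, -0.001]
[276.30493288 228.34549928]
```

View pics/w7.png

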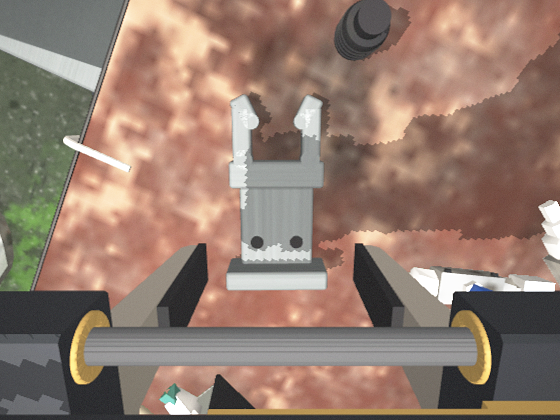

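Clip middle is at column 277 and the waist spans rows 187–262, with the predicted origin at (276,228). That agrees, so I'll descend.

Request:
{"name": "servo_tool", "arguments": {
  "targets": [8,-3,0,0,0,0,23,0,0,0,15,0,0,0,0,0]
}}

```text
clock: 9.1
eef_pos: [0.5292, -0.1308, 0.206]
eef_rot: [3.115, -0.012, 2.0]
wrist_force: [0.1, -0.7, -0.2]
width: 0.0749
```

```bash
python3 -c "
from h import *
st();d=shot('wrist','pics/w8.png');planG([.53,-.126,.022],2.004,1);print(proj(d,[.53,-.126,.012]))"
```

```text
t 9.1 p [ 0.5292 -0.1308  0.206 ] rpy [ 3.115 -0.012  2.   ] F [ 0.1 -0.7 -0.2] w 74.9 q [-0.08  0.6   0.34  2.   -0.4   0.59  0.97]
g [ 0.5329 -0.1273  0.0358] D mm [ -2.9   1.3 -13.8] dyaw 0.004
1 [2.3, -2.5, 13.7, -0.004]
[276.04202677 255.80652803]
```

View pics/w8.png

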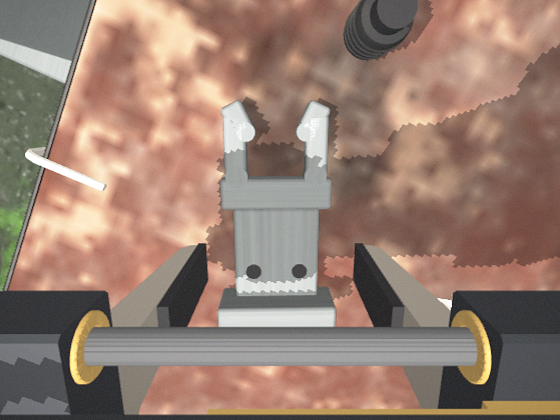

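Request:
{"name": "servo_tool", "arguments": {
  "targets": [2,-2.5,12,0,0,0,2,0,0,0,0,0]
}}

```text
clock: 9.45
eef_pos: [0.527, -0.13, 0.1933]
eef_rot: [3.112, -0.01, 2.0]
wrist_force: [0.1, 0.5, 0.4]
width: 0.0749
```

Request:
{"name": "servo_tool", "arguments": {
  "targets": [0,0,0,0,0,0,0,0,0,0,0,0,0,0,0,0,0,0,0,0],
  "gripper": 36,
  "force": 30
}}

```text
clock: 9.95
eef_pos: [0.5272, -0.1302, 0.1939]
eef_rot: [3.112, -0.009, 2.0]
wrist_force: [0.1, 0.2, -2.0]
width: 0.0437
```

```bash
python3 -c "
from h import *
st();d=shot('wrist','pics/w9.png');print(gp(),gp(.19))"
```

```text
t 9.95 p [ 0.5272 -0.1302  0.1939] rpy [ 3.112 -0.009  2.   ] F [ 0.1  0.2 -2. ] w 43.7 q [-0.07  0.62  0.33  2.01 -0.41  0.56  0.98]
[ 0.53126001 -0.12668178  0.02301192] [ 0.53170515 -0.12629079  0.00402116]
```

View pics/w9.png

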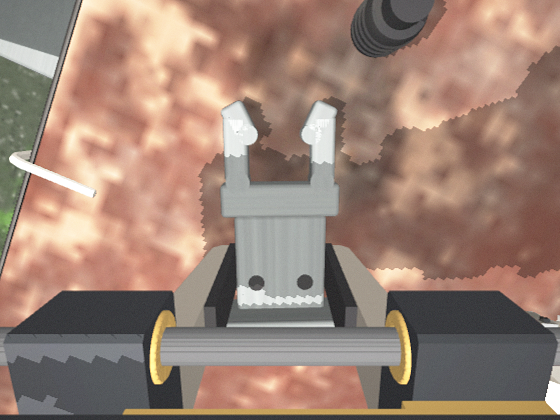

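Gripped with a width of 43.7 mm, and the clip is centred between the pads. Lifting.

Request:
{"name": "servo_tool", "arguments": {
  "targets": [0,0,-10,0,0,0,-25,0,0,0,-35,0,0,0,-40,0,0,0,0,0],
  "force": 45
}}

```text
clock: 10.5
eef_pos: [0.5234, -0.1326, 0.3071]
eef_rot: [3.117, -0.012, 1.999]
wrist_force: [0.8, 0.1, -2.7]
width: 0.0434
```

```bash
python3 -c "
from h import *
st();g=F(-.150,0);planG([g[0],g[1],.125],1.558,None,.04)"
```

```text
t 10.5 p [ 0.5234 -0.1326  0.3071] rpy [ 3.117 -0.012  1.999] F [ 0.8  0.1 -2.7] w 43.4 q [-0.16  0.43  0.44  1.98 -0.29  0.78  0.88]
g [ 0.5263 -0.1289  0.1362] D mm [ 73.6 331.4 -11.2] dyaw -0.441
9 [30.1, 22.7, 2.2, 0.049, 31.2, 21.2, 2.1, 0.049, 32.2, 19.6, 2.1, 0.049, 33.1, 18.0, 2.1, 0.049, 33.9, 16.4, 2.0, 0.049, 34.7, 14.7, 2.0, 0.049, 35.4, 13.0, 2.0, 0.049, 36.0, 11.2, 1.9, 0.049, 36.5, 9.5, 1.9, 0.049]
```

Request:
{"name": "servo_tool", "arguments": {
  "targets": [30,23,0,0.05,31,21,0,0.05,32,20,0,0.05,33,18,0,0.05,34,16,0,0.05,35,15,0,0.05,35,13,0,0.05,30,9,0,0.05,18,5,0,0.04,0,0,0,0]
}}

```text
clock: 11.5
eef_pos: [0.5928, 0.1838, 0.3086]
eef_rot: [3.136, -0.019, 1.537]
wrist_force: [0.0, -0.3, -3.2]
width: 0.0436
```

```bash
python3 -c "
from h import *
st();g=F(-.150,0);planG([g[0],g[1],.08],1.558,2)
d=shot('wrist','pics/w10.png')"
```

```text
t 11.5 p [0.5928 0.1838 0.3086] rpy [ 3.136 -0.019  1.537] F [ 0.  -0.3 -3.2] w 43.6 q [-0.72  0.56  0.5   1.78 -0.36  0.88 -0.09]
g [0.5939 0.1869 0.1377] D mm [  6.   15.5 -57.7] dyaw 0.021
2 [7.3, 2.6, 29.0, -0.01, 7.3, 2.6, 29.0, -0.01]
```

View pics/w10.png

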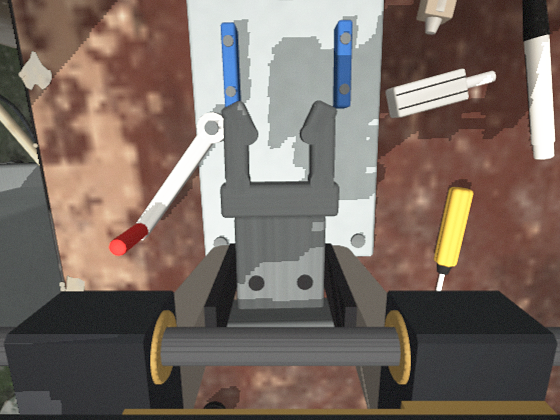

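The clip is over the plate, walls at columns 230 and 343 (middle 287), clip at 280, keeper well clear at left. Moving across 5 mm and descending.

Request:
{"name": "servo_tool", "arguments": {
  "targets": [15,5,10,-0.02,0,0,25,0,0,0,25,0,0,0,10,0,0,0,0,0,0,0,0,0]
}}

```text
clock: 12.15
eef_pos: [0.5989, 0.1945, 0.2338]
eef_rot: [3.139, -0.015, 1.556]
wrist_force: [-0.3, 0.3, -3.2]
width: 0.0431
```

```bash
python3 -c "
from h import *
st();g=F(-.150,0);planG([g[0],g[1],.037],1.558,1)
d=shot('wrist','pics/w11.png')
for x in (-.086,-.03):
  for y in (.034,-.034): print(proj(d,[*F(x,y),.032]).round())"
```

```text
t 12.15 p [0.5989 0.1945 0.2338] rpy [ 3.139 -0.015  1.556] F [-0.3  0.3 -3.2] w 43.1 q [-0.69  0.67  0.44  1.79 -0.42  0.76 -0.04]
g [0.5994 0.1971 0.0628] D mm [  0.5   5.3 -25.8] dyaw 0.002
1 [4.9, 0.3, 25.9, -0.002]
[213. 123.]
[350. 123.]
[207.  -3.]
[355.  -3.]
```

View pics/w11.png

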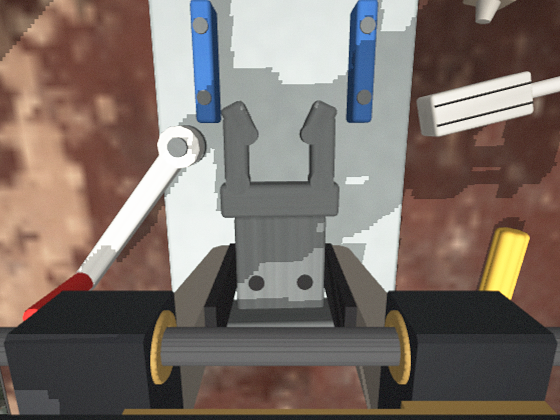

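Inner wall edges are at 218/347 (middle 282.5) and the clip's middle is 281, so it is centred. Lowering.

Request:
{"name": "servo_tool", "arguments": {
  "targets": [5,0,10,0,0,0,8,0,0,0,4,0,0,0,0,0]
}}

```text
clock: 12.6
eef_pos: [0.6, 0.2006, 0.2129]
eef_rot: [3.135, -0.018, 1.556]
wrist_force: [0.8, -0.5, -3.0]
width: 0.043
```

```bash
python3 -c "
from h import *
st();g=F(-.150,0);planG([g[0],g[1],.035],1.558,1)"
```

```text
t 12.6 p [0.6    0.2006 0.2129] rpy [ 3.135 -0.018  1.556] F [ 0.8 -0.5 -3. ] w 43.0 q [-0.68  0.71  0.42  1.79 -0.44  0.73 -0.03]
g [0.6013 0.2036 0.0419] D mm [-1.4 -1.2 -6.9] dyaw 0.002
1 [-1.4, -1.4, 6.9, -0.002]
```

Request:
{"name": "servo_tool", "arguments": {
  "targets": [0,-1,4,0,0,0,2,0,0,0,1,0,0,0,0,0]
}}

```text
clock: 13.0
eef_pos: [0.5995, 0.2007, 0.2068]
eef_rot: [3.134, -0.019, 1.556]
wrist_force: [-0.2, -0.1, -2.9]
width: 0.0433
```

```bash
python3 -c "
from h import *
st();g=F(-.150,0);planG([g[0],g[1],.035],1.558,1)
shot('side','pics/s1.png');i=cv2.imread('pics/s1.png')[140:260,190:320];cv2.imwrite('pics/s1z.png',cv2.resize(i,None,fx=5,fy=5,interpolation=cv2.INTER_CUBIC))"
```

```text
t 13.0 p [0.5995 0.2007 0.2068] rpy [ 3.134 -0.019  1.556] F [-0.2 -0.1 -2.9] w 43.3 q [-0.68  0.71  0.42  1.79 -0.44  0.72 -0.03]
g [0.6009 0.2038 0.0359] D mm [-1.  -1.4 -0.9] dyaw 0.002
1 [-1.5, -1.0, 0.8, -0.002]
```

View pics/s1z.png

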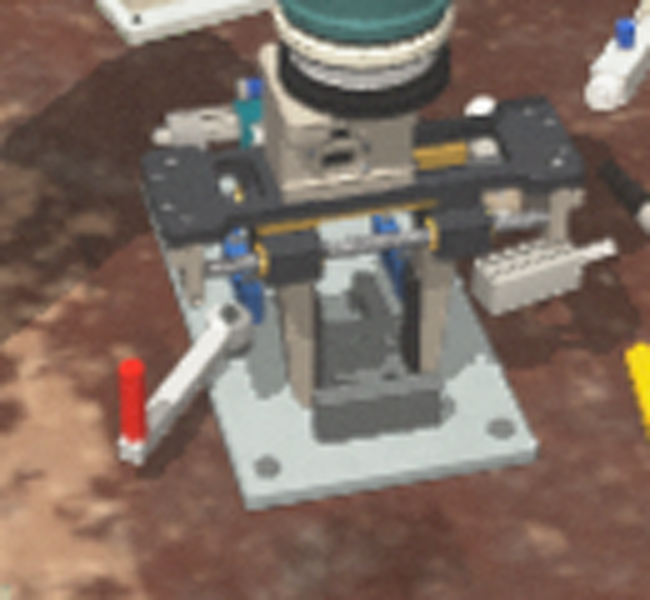

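Clip just above the plate behind the lane, and the keeper is clear. I'll lower until the plate takes the weight.

Request:
{"name": "servo_tool", "arguments": {
  "targets": [-1,-1,1.5,0,0,0,1,0,0,0,0,0]
}}

```text
clock: 13.35
eef_pos: [0.5991, 0.2003, 0.2068]
eef_rot: [3.131, -0.021, 1.557]
wrist_force: [-0.2, -0.1, -2.5]
width: 0.0434
```

```bash
python3 -c "
from h import *
st();print(gp())"
```

```text
t 13.35 p [0.5991 0.2003 0.2068] rpy [ 3.131 -0.021  1.557] F [-0.2 -0.1 -2.5] w 43.4 q [-0.68  0.71  0.42  1.79 -0.44  0.71 -0.03]
[0.60095206 0.20385405 0.03582592]
```

Request:
{"name": "servo_tool", "arguments": {
  "targets": [0,0,3,0,0,0,3,0]
}}

```text
clock: 13.55
eef_pos: [0.5995, 0.2, 0.2057]
eef_rot: [3.133, -0.024, 1.557]
wrist_force: [-12.9, -3.8, 31.2]
width: 0.0429
```

```bash
python3 -c "
from h import *
st();print(gp())"
```

```text
t 13.55 p [0.5995 0.2    0.2057] rpy [ 3.133 -0.024  1.557] F [-12.9  -3.8  31.2] w 42.9 q [-0.67  0.71  0.41  1.79 -0.45  0.71 -0.02]
[0.60109024 0.20403538 0.03476989]
```

On the plate (31 N). Releasing.

Request:
{"name": "servo_tool", "arguments": {
  "targets": [0,0,-2,0,0,0,0,0,0,0,0,0],
  "gripper": 62
}}

```text
clock: 13.85
eef_pos: [0.6005, 0.2, 0.2095]
eef_rot: [3.129, -0.025, 1.557]
wrist_force: [0.2, 0.9, -0.2]
width: 0.0619
```

Request:
{"name": "servo_tool", "arguments": {
  "targets": [0,0,-20,0,0,0,-35,0,0,0,-35,0,0,0,-20,0,0,0,0,0]
}}

```text
clock: 14.35
eef_pos: [0.5992, 0.1972, 0.3196]
eef_rot: [3.131, -0.022, 1.556]
wrist_force: [0.2, -0.2, -0.6]
width: 0.0619
```

```bash
python3 -c "
from h import *
st()
g=F(-.235,0);planG([g[0],g[1],.13],1.558,3)"
```

```text
t 14.35 p [0.5992 0.1972 0.3196] rpy [ 3.131 -0.022  1.556] F [ 0.2 -0.2 -0.6] w 61.9 q [-0.73  0.56  0.5   1.75 -0.35  0.9  -0.09]
g [0.601  0.201  0.1486] D mm [ -2.2 -83.6 -18.6] dyaw 0.002
3 [-28.0, -0.4, 5.6, -0.001, -28.0, -0.4, 5.6, -0.001, -28.0, -0.4, 5.6, -0.001]
```

Request:
{"name": "servo_tool", "arguments": {
  "targets": [-28,0,0,0,-28,0,0,0,-26,0,0,0,0,0,0,0],
  "gripper": 24
}}

```text
clock: 14.75
eef_pos: [0.5972, 0.1148, 0.3131]
eef_rot: [3.134, -0.021, 1.561]
wrist_force: [0.1, -0.8, 0.8]
width: 0.0323
```

```bash
python3 -c "
from h import *
st()
d=shot('wrist','pics/w12.png');print(proj(d,[*F(-.183,0),.038]).round())"
```

```text
t 14.75 p [0.5972 0.1148 0.3131] rpy [ 3.134 -0.021  1.561] F [ 0.1 -0.8  0.8] w 32.3 q [-0.62  0.53  0.5   1.81 -0.35  0.87  0.05]
[280. 151.]
```

View pics/w12.png

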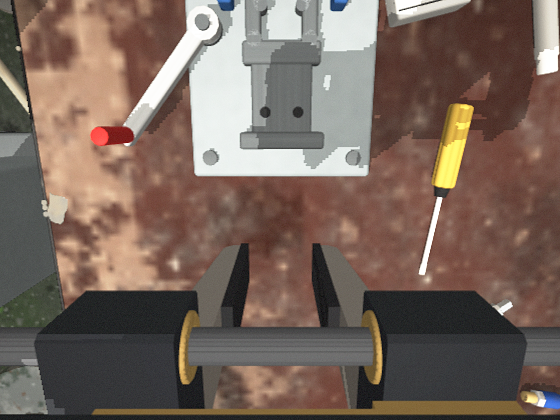

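The clip lies straight, lug rear at row 148, columns 240–323. Descending behind it.

```bash
python3 -c "
from h import *
g=F(-.214,0);planG([g[0],g[1],.041],1.558,4)"
```

```text
g [0.5983 0.121  0.1419] D mm [   0.8   17.4 -100.9] dyaw -0.005
4 [3.8, -0.0, 25.3, 0.001, 3.8, -0.0, 25.3, 0.001, 3.8, -0.0, 25.3, 0.001, 3.8, -0.0, 25.3, 0.001]
```

Request:
{"name": "servo_tool", "arguments": {
  "targets": [10,1,25,0,0,0,30,0,0,0,25,0,0,0,15,0,0,0,0,0,0,0,0,0]
}}

```text
clock: 15.4
eef_pos: [0.5985, 0.1372, 0.211]
eef_rot: [3.137, -0.026, 1.57]
wrist_force: [0.0, -0.9, 0.3]
width: 0.0241
```

```bash
python3 -c "
from h import *
st()
g=F(-.214,0);planG([g[0],g[1],.041],1.558,1)
d=shot('wrist','pics/w13.png')"
```

```text
t 15.4 p [0.5985 0.1372 0.211 ] rpy [ 3.137 -0.026  1.57 ] F [ 0.  -0.9  0.3] w 24.1 q [-0.58  0.69  0.42  1.84 -0.45  0.7   0.09]
g [0.5992 0.1416 0.0401] D mm [-0.2 -3.2  0.9] dyaw -0.012
1 [-3.2, -0.2, -1.0, 0.012]
```

View pics/w13.png

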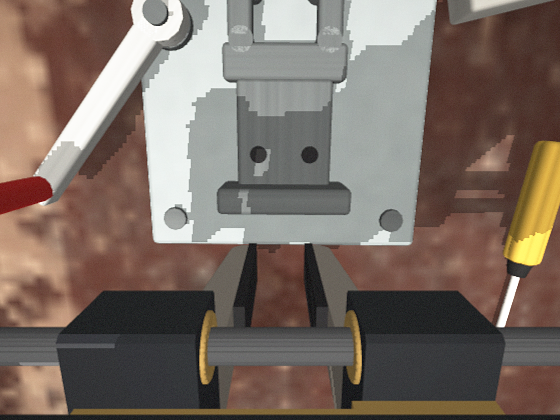

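The fingers are behind the lug with their tips below its top. Pushing begins.

Request:
{"name": "servo_tool", "arguments": {
  "targets": [10,0,0,0.01,10,0,0,0,10,0,0,0,10,0,0,0,10,0,0,0,0,0,0,0]
}}

```text
clock: 16.05
eef_pos: [0.6, 0.1925, 0.2164]
eef_rot: [3.132, -0.028, 1.56]
wrist_force: [-0.5, 0.2, 0.7]
width: 0.0241
```

```bash
python3 -c "
from h import *
st();print(gp())
d=shot('wrist','pics/w14.png')"
```

```text
t 16.05 p [0.6    0.1925 0.2164] rpy [ 3.132 -0.028  1.56 ] F [-0.5  0.2  0.7] w 24.1 q [-0.67  0.7   0.43  1.8  -0.45  0.73 -0.  ]
[0.60173975 0.197248   0.04549485]
```

View pics/w14.png

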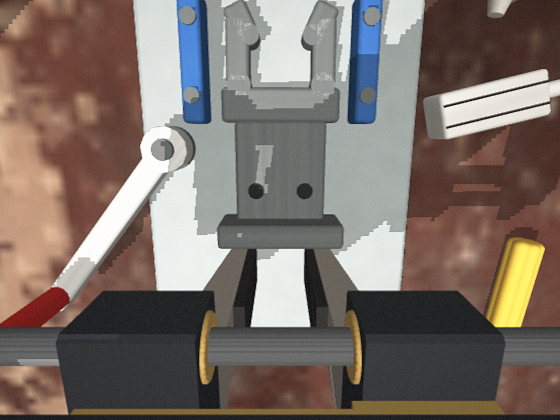

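The clip is in the lane (jaw outer edges 228–338, walls' inner edges 207–350). The tool rose 5 mm, so I'm correcting that while pushing.

Request:
{"name": "servo_tool", "arguments": {
  "targets": [8,-0.5,3,0,8,-0.5,3,0,8,-0.5,1,0,8,0,1,0,0,0,0,0]
}}

```text
clock: 16.6
eef_pos: [0.6003, 0.2229, 0.2097]
eef_rot: [3.129, -0.025, 1.555]
wrist_force: [-0.0, -0.3, 0.3]
width: 0.024
```

```bash
python3 -c "
from h import *
st();print(gp())
d=shot('wrist','pics/w15.png')"
```

```text
t 16.6 p [0.6003 0.2229 0.2097] rpy [ 3.129 -0.025  1.555] F [-0.  -0.3  0.3] w 24.0 q [-0.71  0.72  0.43  1.77 -0.46  0.73 -0.05]
[0.60243567 0.22705552 0.03878389]
```

View pics/w15.png

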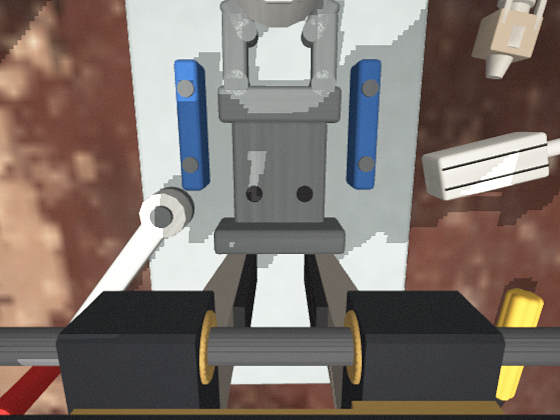

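Request:
{"name": "servo_tool", "arguments": {
  "targets": [6,0,0,0,6,0,0,0,6,0,0,0]
}}

```text
clock: 16.95
eef_pos: [0.6006, 0.2379, 0.2097]
eef_rot: [3.131, -0.019, 1.553]
wrist_force: [-1.5, -9.0, 2.8]
width: 0.0242
```

```bash
python3 -c "
from h import *
st();print(gp())
d=shot('wrist','pics/w16.png')"
```

```text
t 16.95 p [0.6006 0.2379 0.2097] rpy [ 3.131 -0.019  1.553] F [-1.5 -9.   2.8] w 24.2 q [-0.74  0.73  0.43  1.76 -0.45  0.74 -0.08]
[0.60237624 0.24115295 0.03870858]
```

View pics/w16.png

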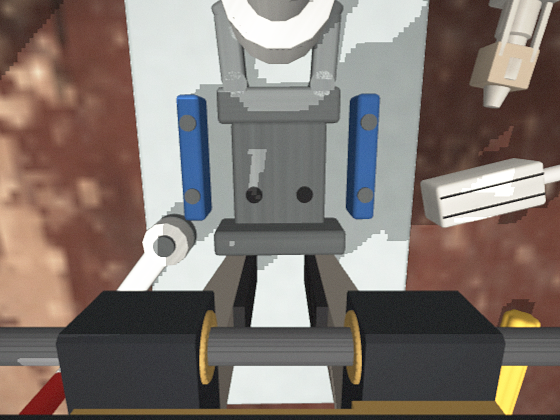

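9 N: the jaws are meeting the shaft. Continuing.

Request:
{"name": "servo_tool", "arguments": {
  "targets": [7,0,0,0,7,0,0,0]
}}

```text
clock: 17.2
eef_pos: [0.6008, 0.251, 0.2097]
eef_rot: [3.133, -0.017, 1.551]
wrist_force: [-0.6, -3.0, 1.3]
width: 0.0241
```

```bash
python3 -c "
from h import *
st();print(gp())"
```

```text
t 17.2 p [0.6008 0.251  0.2097] rpy [ 3.133 -0.017  1.551] F [-0.6 -3.   1.3] w 24.1 q [-0.76  0.74  0.44  1.74 -0.45  0.75 -0.11]
[0.60243479 0.25375902 0.03871571]
```

Request:
{"name": "servo_tool", "arguments": {
  "targets": [5,0,0,0,0,0,0,0]
}}

```text
clock: 17.4
eef_pos: [0.6012, 0.2536, 0.2097]
eef_rot: [3.134, -0.011, 1.55]
wrist_force: [0.5, -2.1, 0.4]
width: 0.0239
```

```bash
python3 -c "
from h import *
st();print(gp())
d=shot('wrist','pics/w17.png')"
```

```text
t 17.4 p [0.6012 0.2536 0.2097] rpy [ 3.134 -0.011  1.55 ] F [ 0.5 -2.1  0.4] w 23.9 q [-0.76  0.74  0.44  1.74 -0.45  0.75 -0.11]
[0.60254075 0.25540879 0.03876483]
```

View pics/w17.png

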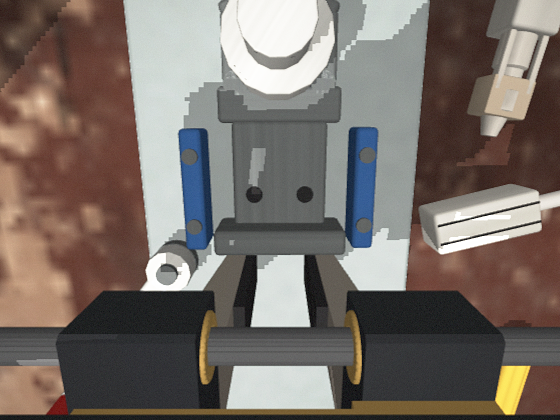

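The lug is now just outside the wall ends (row 250), with the shaft at the jaws. A firmer push will confirm a hard stop.

Request:
{"name": "servo_tool", "arguments": {
  "targets": [6,0,0,0,6,0,0,0]
}}

```text
clock: 17.65
eef_pos: [0.6019, 0.2567, 0.2098]
eef_rot: [3.137, 0.004, 1.546]
wrist_force: [-3.8, -15.9, 8.3]
width: 0.0238
```

```bash
python3 -c "
from h import *
st();print(gp())"
```

```text
t 17.65 p [0.6019 0.2567 0.2098] rpy [3.137 0.004 1.546] F [ -3.8 -15.9   8.3] w 23.8 q [-0.78  0.75  0.45  1.73 -0.44  0.77 -0.13]
[0.60263529 0.2560474  0.03878935]
```

The grasp point moved only 0.6 mm at 16 N, which puts the lug face at about x = −87 mm. Backing off and checking.

Request:
{"name": "servo_tool", "arguments": {
  "targets": [-8,0,0,0,-20,0,0,0,-15,0,-20,0,0,0,-40,0,0,0,-40,0,0,0,0,0]
}}

```text
clock: 18.25
eef_pos: [0.5993, 0.213, 0.311]
eef_rot: [3.141, -0.002, 1.547]
wrist_force: [0.6, 1.2, 0.4]
width: 0.0244
```

```bash
python3 - <<'E'
from h import *
st()
d=shot('wrist','pics/w18.png')
for n,P in {"lug top rear L":[*F(-.088,.03),.038],"R":[*F(-.088,-.03),.038],"wallendL":[*F(-.086,.034),.032],"R2":[*F(-.086,-.034),.032]}.items(): print(n,proj(d,P).round(1))
d=shot('side');i=d['img'][140:240,200:310];cv2.imwrite('pics/s2z.png',cv2.resize(i,None,fx=6,fy=6,interpolation=cv2.INTER_CUBIC))
d=shot('top');i=d['img'][170:270,150:300];cv2.imwrite('pics/t4z.png',cv2.resize(i,None,fx=5,fy=5,interpolation=cv2.INTER_CUBIC))
E
```

```text
t 18.25 p [0.5993 0.213  0.311 ] rpy [ 3.141e+00 -2.000e-03  1.547e+00] F [0.6 1.2 0.4] w 24.4 q [-0.77  0.59  0.52  1.74 -0.36  0.91 -0.12]
lug top rear L [237.8 148.3]
R [323.3 147.5]
wallendL [233.  144.9]
R2 [328. 144.]
```

View pics/w18.png

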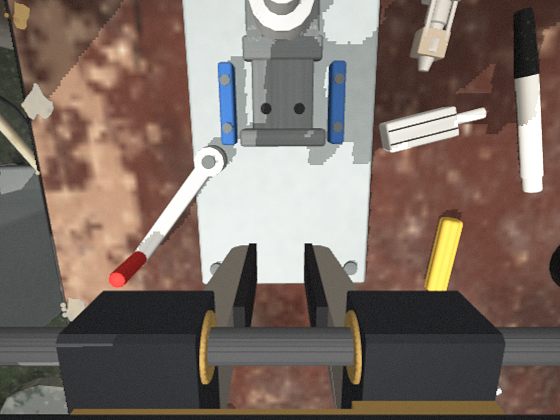

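View pics/s2z.png

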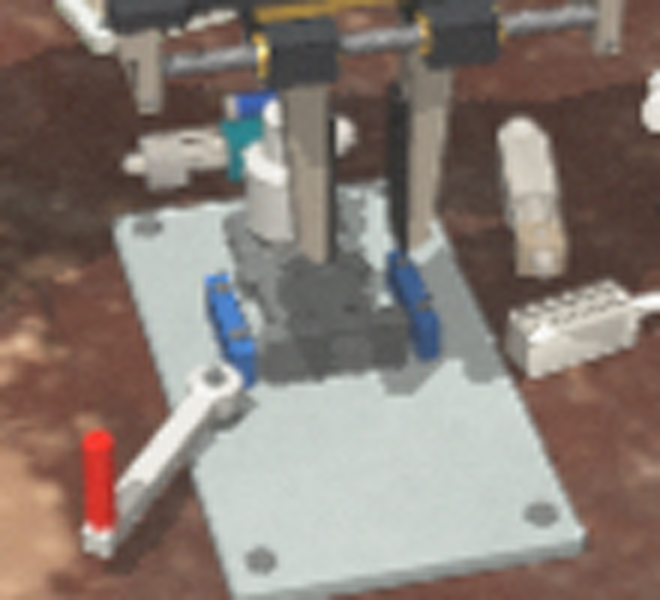

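View pics/t4z.png

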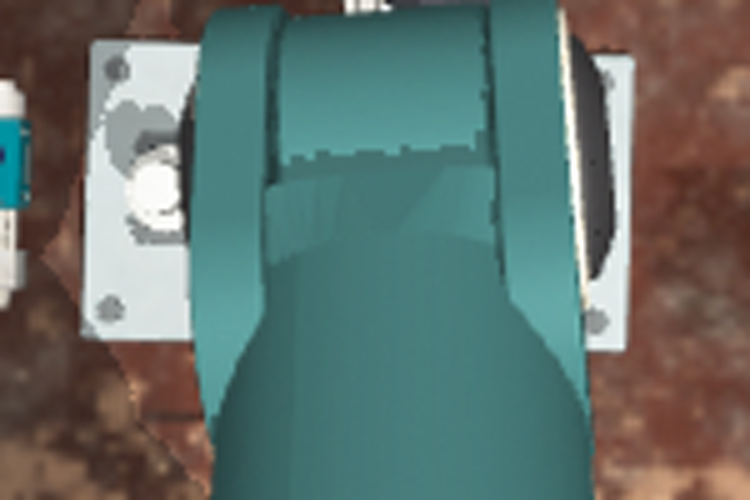

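Wrist view: the lug's rear edge is at row 147 (predicted 148 for seated) and the wall ends at row 144, so the clip is seated. The contact force peaked around 9 N and then dropped, as a snap would. The pin top is at about (118,280), so I'm locating it next.

```bash
python3 - <<'E'
from h import *
d=shot('wrist');s=shot('side')
print(cast(d,(118,280),.07))
for A,c,bb,m in blobs(s['img'],(0,150,100),(8,255,255),10):
    if 205<c[0]<240 and 190<c[1]<240:
        p=(c[0],bb[1]+2);print(A,c,bb,cast(s,p,.07))
for a in (2.1,2.2,2.3): print(a,F(-.098-.095*np.sin(a),.054-.095*np.cos(a)))
P=cast(d,(118,280),.07);planG([P[0],P[1],.12],1.558,4)
E
```

```text
[0.48722813 0.18279411 0.07      ]
79 [216.         219.24050633] [213 212   6  16] [0.48697748 0.17877824 0.07      ]
2.1 [0.49754463 0.17371453]
2.2 [0.48966456 0.17901353]
2.3 [0.48235288 0.18507275]
g [0.5952 0.2127 0.1333] D mm [-108.   -29.9  -13.3] dyaw 0.01
4 [-8.1, -26.8, 3.6, -0.002, -8.0, -26.8, 3.6, -0.002, -7.9, -26.8, 3.6, -0.002, -7.9, -26.9, 3.6, -0.002]
```

Request:
{"name": "servo_tool", "arguments": {
  "targets": [-8,-27,3,0,-8,-27,3,0,-8,-27,3,0,-8,-27,3,0,0,0,0,0,0,0,0,0],
  "gripper": 45
}}

```text
clock: 19.1
eef_pos: [0.4819, 0.1829, 0.2853]
eef_rot: [-3.122, 0.01, 1.551]
wrist_force: [-0.6, -0.2, -0.4]
width: 0.0447
```

```bash
python3 - <<'E'
from h import *
st();d=shot('wrist','pics/w19.png');print(proj(d,[.487,.181,.07]));planG([.487,.181,.061],1.558,1)
E
```

```text
t 19.1 p [0.4819 0.1829 0.2853] rpy [-3.122  0.01   1.551] F [-0.6 -0.2 -0.4] w 44.7 q [-0.86  0.45  0.53  2.04 -0.32  0.75 -0.15]
[296.67741782 244.10534301]
g [0.4784 0.181  0.1142] D mm [  8.6  -0.  -53.2] dyaw 0.007
1 [0.7, 9.7, 53.0, -0.007]
```

View pics/w19.png

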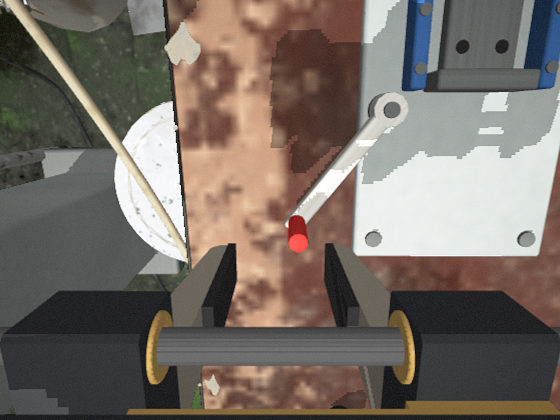

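Pin top at (299,243), predicted (297,244). Descending on it.

Request:
{"name": "servo_tool", "arguments": {
  "targets": [1,10,0,0,0,0,25,0,0,0,24,0,0,0,0,0,0,0,0,0]
}}

```text
clock: 19.65
eef_pos: [0.4985, 0.1847, 0.2348]
eef_rot: [-3.128, 0.01, 1.551]
wrist_force: [0.9, 0.3, -0.0]
width: 0.045
```

```bash
python3 - <<'E'
from h import *
st();d=shot('wrist','pics/w20.png');print(proj(d,[.487,.181,.07]));planG([.487,.181,.061],1.558,1)
E
```

```text
t 19.65 p [0.4985 0.1847 0.2348] rpy [-3.128  0.01   1.551] F [ 0.9  0.3 -0. ] w 45.0 q [-0.8   0.55  0.48  2.03 -0.39  0.67 -0.08]
[259.90452027 288.16256253]
g [0.4961 0.183  0.064 ] D mm [-9.1 -2.  -3. ] dyaw 0.007
1 [-2.2, -9.0, 3.1, -0.007]
```

View pics/w20.png

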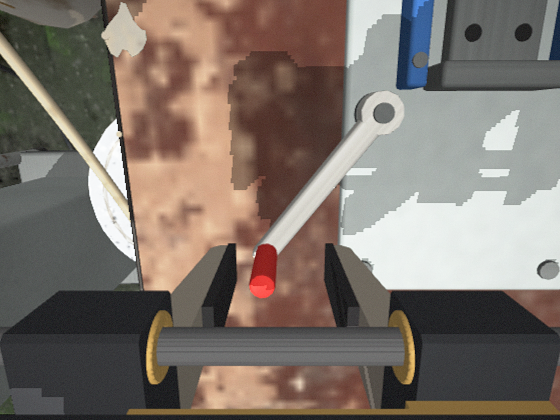

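Pin top at (262,288), just left of centre and still between the fingers. Shifting −9 mm in y and closing.

Request:
{"name": "servo_tool", "arguments": {
  "targets": [-2,-8,3,0,0,0,0,0]
}}

```text
clock: 19.9
eef_pos: [0.4908, 0.1828, 0.2332]
eef_rot: [-3.13, 0.009, 1.551]
wrist_force: [0.1, -0.2, -0.0]
width: 0.0446
```

Request:
{"name": "servo_tool", "arguments": {
  "targets": [0,0,0,0,0,0,0,0,0,0,0,0,0,0,0,0],
  "gripper": 5,
  "force": 15
}}

```text
clock: 20.3
eef_pos: [0.491, 0.1832, 0.2351]
eef_rot: [-3.133, 0.007, 1.551]
wrist_force: [-0.4, -0.7, 1.0]
width: 0.0151
```

```bash
python3 - <<'E'
from h import *
st();ang();d=shot('wrist','pics/w21.png');print(gp())
arc(2.22,0,22)
E
```

```text
t 20.3 p [0.491  0.1832 0.2351] rpy [-3.133  0.007  1.551] F [-0.4 -0.7  1. ] w 15.1 q [-0.8   0.54  0.48  2.05 -0.4   0.65 -0.08]
rad 0.0926 a 2.221
[0.48921562 0.18196548 0.06401022]
[(-5.3, 8.0), (-4.5, 8.4), (-3.6, 8.9), (-2.7, 9.2), (-1.8, 9.4), (-0.8, 9.5), (0.1, 9.6), (1.1, 9.5), (2.0, 9.4), (3.0, 9.1), (3.9, 8.8), (4.7, 8.3), (5.6, 7.8), (6.3, 7.2), (7.0, 6.5), (7.6, 5.8), (8.2, 5.0), (8.6, 4.1), (9.0, 3.3), (9.3, 2.3), (9.5, 1.4), (9.6, 0.4)]
```

View pics/w21.png

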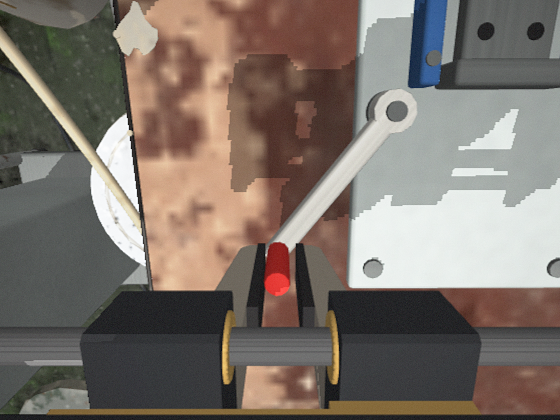

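Request:
{"name": "servo_tool", "arguments": {
  "targets": [0,0,0,0,-5.3,8,1,0,-4.5,8.4,0,0,-3.6,8.9,0,0,-2.7,9.2,0,0,-1.8,9.4,0,0,0,0,0,0]
}}

```text
clock: 21.05
eef_pos: [0.5366, 0.1617, 0.2347]
eef_rot: [-3.128, 0.008, 1.553]
wrist_force: [-0.5, -1.6, 3.8]
width: 0.0114
```

```bash
python3 - <<'E'
from h import *
st();ang()
E
```

```text
t 21.05 p [0.5366 0.1617 0.2347] rpy [-3.128  0.008  1.553] F [-0.5 -1.6  3.8] w 11.4 q [-0.72  0.59  0.47  1.96 -0.4   0.7  -0.02]
rad 0.0956 a 1.686
```

Request:
{"name": "servo_tool", "arguments": {
  "targets": [-0.8,9.5,0,0,0.1,9.6,0,0,1.1,9.5,0,0,2,9.4,0,0,3,9.1,0,0,3.9,8.8,0,0,4.7,8.3,0,0,5.6,7.8,0,0,0,0,0,0]
}}

```text
clock: 21.95
eef_pos: [0.6159, 0.1837, 0.2345]
eef_rot: [-3.132, 0.006, 1.555]
wrist_force: [-0.2, -1.1, 3.6]
width: 0.0111
```

```bash
python3 - <<'E'
from h import *
st();ang();d=shot('wrist','pics/w22.png')
E
```

```text
t 21.95 p [0.6159 0.1837 0.2345] rpy [-3.132  0.006  1.555] F [-0.2 -1.1  3.6] w 11.1 q [-0.68  0.7   0.47  1.75 -0.41  0.8  -0.03]
rad 0.099 a 0.806
```

View pics/w22.png

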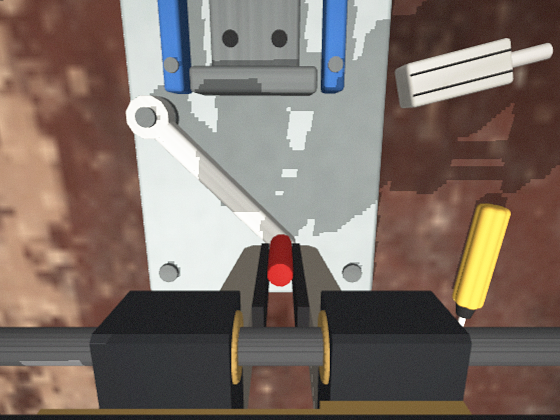

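The bar is at about 0.8 rad with the pin held. Continuing toward shut.

Request:
{"name": "servo_tool", "arguments": {
  "targets": [7,6,0,0,7.4,5.4,0,0,7.8,4.6,0,0,8.4,3.9,0,0,8.8,3,0,0,9.1,2,0,0,0,0,0,0]
}}

```text
clock: 22.7
eef_pos: [0.6427, 0.2337, 0.2345]
eef_rot: [-3.131, 0.006, 1.554]
wrist_force: [-1.2, -0.0, 4.8]
width: 0.0114
```

```bash
python3 - <<'E'
from h import *
st();ang();print(gp(),F(-.098,-.041));d=shot('wrist','pics/w23.png')
E
```

```text
t 22.7 p [0.6427 0.2337 0.2345] rpy [-3.131  0.006  1.554] F [-1.2 -0.   4.8] w 11.4 q [-0.72  0.76  0.47  1.64 -0.42  0.86 -0.09]
rad 0.0969 a 0.22
[0.64080941 0.23274329 0.063501  ] [0.64154264 0.25388339]
```

View pics/w23.png

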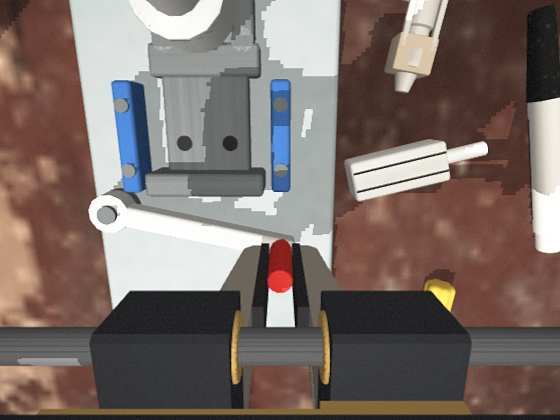

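Request:
{"name": "servo_tool", "arguments": {
  "targets": [8,1.2,0,0,8,0.5,0,0,0,0,0,0]
}}

```text
clock: 23.05
eef_pos: [0.6449, 0.2492, 0.2345]
eef_rot: [-3.131, 0.007, 1.551]
wrist_force: [-0.3, -1.0, 3.9]
width: 0.0116
```

```bash
python3 - <<'E'
from h import *
st();ang();print(gp(),F(-.098,-.041));d=shot('wrist','pics/w24.png')
E
```

```text
t 23.05 p [0.6449 0.2492 0.2345] rpy [-3.131  0.007  1.551] F [-0.3 -1.   3.9] w 11.6 q [-0.73  0.77  0.47  1.62 -0.42  0.87 -0.12]
rad 0.0967 a 0.06
[0.64302313 0.24804922 0.06351753] [0.64154264 0.25388339]
```

View pics/w24.png

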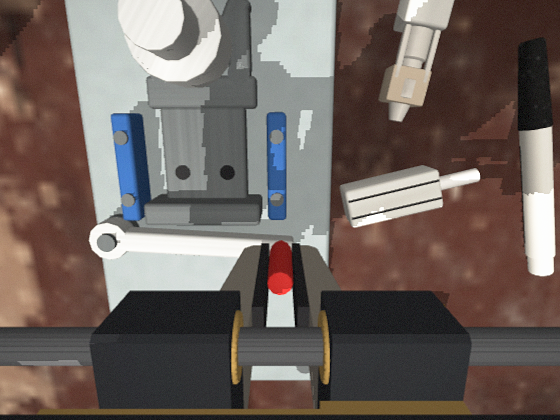

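The bar is still about 0.07 rad open relative to the lug. A few more mm, watching the force.

Request:
{"name": "servo_tool", "arguments": {
  "targets": [5,0,0,0,4,0,0,0]
}}

```text
clock: 23.3
eef_pos: [0.6452, 0.2563, 0.2344]
eef_rot: [-3.13, 0.01, 1.55]
wrist_force: [-0.6, -7.4, 6.0]
width: 0.0119
```

```bash
python3 - <<'E'
from h import *
st();ang();print(gp())
E
```

```text
t 23.3 p [0.6452 0.2563 0.2344] rpy [-3.13  0.01  1.55] F [-0.6 -7.4  6. ] w 11.9 q [-0.74  0.77  0.47  1.61 -0.42  0.88 -0.13]
rad 0.0968 a -0.009
[0.64330787 0.25471523 0.06345376]
```

Force 7.4 N against the push and angle ≈ 0, so the shut stop is reached. Releasing and lifting.

Request:
{"name": "servo_tool", "arguments": {
  "targets": [-1,0,0,0,0,0,0,0,0,0,0,0],
  "gripper": 35
}}

```text
clock: 23.6
eef_pos: [0.6439, 0.2567, 0.2325]
eef_rot: [-3.127, 0.009, 1.55]
wrist_force: [-0.3, -0.4, 0.4]
width: 0.0331
```

Request:
{"name": "servo_tool", "arguments": {
  "targets": [0,0,-25,0,0,0,-40,0,-20,0,-40,0,-30,0,-20,0,0,0,0,0,0,0,0,0]
}}

```text
clock: 24.2
eef_pos: [0.6429, 0.2099, 0.3581]
eef_rot: [-3.119, 0.008, 1.553]
wrist_force: [-0.8, -0.2, -0.1]
width: 0.0353
```

```bash
python3 - <<'E'
from h import *
st();d=shot('wrist','pics/w25.png')
for a in (0,.05,.1): print(a,proj(d,[*F(-.098-.095*np.sin(a),.054-.095*np.cos(a)),.07]).round(1))
E
```

```text
t 24.2 p [0.6429 0.2099 0.3581] rpy [-3.119  0.008  1.553] F [-0.8 -0.2 -0.1] w 35.3 q [-0.73  0.6   0.54  1.59 -0.34  1.07 -0.12]
0 [286.5 152.7]
0.05 [286.4 159.1]
0.1 [285.9 165.4]
```

View pics/w25.png

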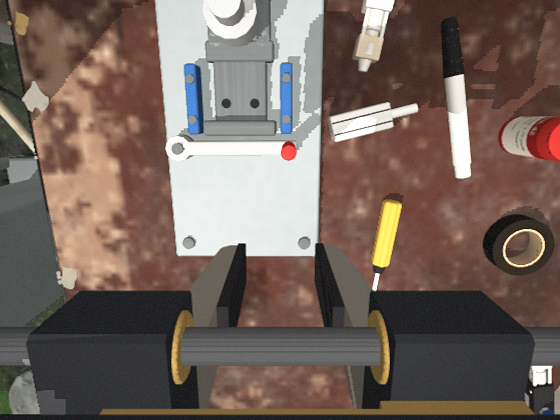

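The bar is parallel to the lug and the pin is at (289,151), predicted (286,153) for shut. I'll move the arm aside for a final top view.

Request:
{"name": "servo_tool", "arguments": {
  "targets": [-35,-5,-10,0,-40,-10,-10,0,-40,-10,0,0,-40,-10,0,0,-40,-10,0,0,-30,-5,0,0,0,0,0,0]
}}

```text
clock: 24.95
eef_pos: [0.5875, -0.0113, 0.3712]
eef_rot: [-3.104, 0.01, 1.568]
wrist_force: [-0.3, -0.2, -0.6]
width: 0.0349
```

```bash
python3 - <<'E'
from h import *
st()
d=shot('top');i=d['img'][140:280,130:370];cv2.imwrite('pics/t5z.png',cv2.resize(i,None,fx=3.3,fy=3.3,interpolation=cv2.INTER_CUBIC))
for n,P in {"pin0":[*F(-.098,-.041),.07],"lugL":[*F(-.088,.03),.038],"lugR":[*F(-.088,-.03),.038]}.items(): u=proj(d,P);print(n,((u-[130,140])*3.3).round())
d=shot('side');i=d['img'][140:240,200:310];cv2.imwrite('pics/s3z.png',cv2.resize(i,None,fx=6,fy=6,interpolation=cv2.INTER_CUBIC))
E
```

```text
t 24.95 p [ 0.5875 -0.0113  0.3712] rpy [-3.104  0.01   1.568] F [-0.3 -0.2 -0.6] w 34.9 q [-0.5   0.45  0.6   1.81 -0.28  1.01  0.21]
pin0 [324. 164.]
lugL [311. 270.]
lugR [313. 183.]
```

View pics/t5z.png

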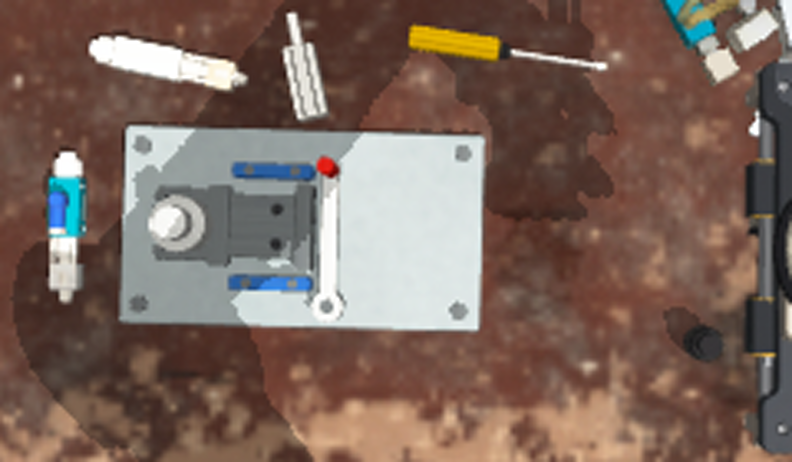

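View pics/s3z.png

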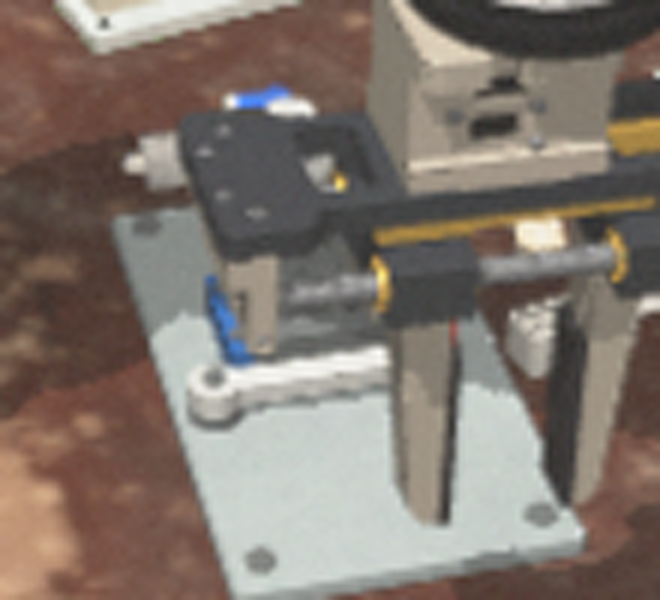

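Top view: the jaws enclose the shaft (tips at x≈152, past the shaft centre at 175). The keeper lies straight across behind the lug with its pin at (327,166), predicted (324,164). The silencer is still standing and the bystanders are where they were. Handing in.

```bash
python3 -c "
from h import *
print(r.hand_in());st()"
```

```text
the job is handed in; nothing more can be done
None
the job is handed in; nothing more can be done
```

The clip is on the shaft and the keeper bar is shut behind it; I handed the job in at about 25 s of the 67 s allowed.

**What I did:** I swung the keeper out to about 2.2 rad and set the clip down mouth first just behind the lane's open end. I then pushed it by the lug until it snapped in, and swung the keeper shut.

**Last checks:**
- **Clip seated:** The push force rose to about 9 N, fell to 2–3 N, then met a hard stop at 16 N. The lug's rear face was 87–88 mm from the shaft's axis, and the jaws reached past the shaft in the top view.
- **Keeper shut:** It came up against its stop at about 7 N. The bar lay parallel to the lug, and the pin was within about 3 px of its predicted shut position.
- **Other things:** The silencer was still standing and the other bystanders looked unmoved. I checked this by eye in the final top view and did not measure it.

**What didn't go as planned:**
- **Wrong-way move:** Once, after releasing the pin, I moved 25 mm down instead of up; the wrist force stayed near zero.
- **Set-down force:** Setting the clip on the plate peaked at about 31 N vertically at the wrist.
- **Tool tilt:** The tool drifted up to about 0.04 rad off vertical; I allowed for that in the moves.
- **Side view:** The arm partly hid the fixture in the last side view, so the final check relies on the top and wrist views. I could not read the jaw angles directly.

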